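# Lock the laser shield arm with its pin

### The arm

A 6-joint arm with a two-finger parallel gripper is mounted at the origin on the work surface. World frame = base frame: x ahead of the robot, y to its left, z up, the work surface at z = 0. Lengths are in m, angles in rad, forces in N, time in s.
With the tool pointing down it reaches from about 0.375 to 0.975 m from the base axis. Payload 3.8 kg.
Tool frame: the origin (TCP) lies midway between the tips of the shut fingers; the grasp point (between the pads) lies 19 mm behind it; z points along the fingers, y is the line along which they close (so a half turn about z gives the same grasp; the last joint's range is limited). The gripper opens to 85 mm and grips with 20 to 120 N. Pads are 22 mm wide; open, the fingers measure 114 mm over their backs; the gripper's body (76 mm by 85 mm) begins 54 mm behind the grasp point. The pads swing forward as they close: fully open they stand 13 mm farther back than shut.
Start: joints at [-0.037, 0.264, 1.604, -0, 1.274, -0.037], TCP at [0.675, -0, 0.231] pointing down, gripper open.
Joint ranges: [-2.63, 2.63], [-0.94, 2.18], [0.31, 2.57], [-1.31, 4.45], [0, 2.66], [-2.55, 2.55]. Speed limits (rad/s): [2.57, 2.57, 3.14, 3.14, 3.14, 3.14].

### API

Orientations are given as a rotation vector (axis times angle).
In Python, from workcell import sensors, viewer, job gives the robot as it stands.
- The arm moves only by the shell command python3 -m inch 'ROWS' [FORCE]. ROWS is JSON, one flat list of numbers, 7 for each row, row after row: the shift along the tool's x, y, z in mm, then the turn, a rotation vector about the tool's x, y, z in degrees, then the finger opening in mm, from 0 to 85.4. A call has exactly 8 rows; each row shifts and turns the commanded pose from where the row before left it, along the tool's axes as they then stand; what a row does not reach is not made up. A row lasts 1/10 s, in which the tool goes at most 50 mm and 8.59 degrees, less where a joint would pass 70% of its speed; a pose out of reach is approached as far as the arm can. A call is refused whole if a number of a shift passes 50 or a number of a turn 8.59, either way. A call with a gripper value outside its range is refused whole. The fingers move at their own pace and stop on an object; FORCE is the grip in N (left out, the last holds). Time passes only in rows, so rows that do not move let the fingers close, or fill a call up. It gives the time, the measured TCP pose, the force, the opening and the grip force at its end, in the units of the state.
- sensors.read_state(): the state, without advancing time (a new reading comes with each control period).
- viewer.read_camera(name): name is "scene" or "side" or "wrist"; returns the picture (480x640x3 uint8, red, green, blue); there is no depth.
- viewer.camera_params(name): a dict with "K" (3x3 intrinsics, pixels), "world_to_cam" (4x4, takes a point from world to camera coordinates). Camera axes: x right, y down, z forward; pixel columns grow to the right and rows downward; lengths in m; the calibration is good to about 2 mm. A picture is of the moment at which its call begins: read the wrist's pose just before it. camera_params takes no time and is no camera call; for the wrist camera it gives the pose at the moment of the call.
- job.finish_job(): hands the job in; it is judged then, once.
The state is a dict: "time": time; "q": joint angles; "joint_vel": joint speeds; "joint_torque": joint torques, N m; "tool_pos": TCP position; "tcp_rot": TCP orientation; "wrist_force": force on the tool from outside, world axes, zero at the start; "torque": the same for the moment, N m; "width": opening from 0.0 (shut) to 1.0 (fully open); "grip_force": force on a finger pad.
Only numpy, scipy, OpenCV 4.12 (cv2) and the standard library are available. Lean on these libraries where they do the work, as an engineer would, in place of code of your own. Each camera call takes 0.05 s, during which the arm holds its last target. There are 200 camera calls.

### The job

Swing the amber shield's arm round into its fork and lock it there with the red-headed pin: lay the pin nose-down in the blue slanted rest and let go of it, then take it again by its red head. Feel with its nose for the hole in the arm's sliding brass eye, draw that over the fork's lower hole and drive the pin straight down through both, without forcing it where it is blocked, until the head sits fully home on the fork; leave the two bottles and the white jar standing.

Things in the scene. Friction and masses are not known exactly. Their poses are not given: they have to be found in the camera images.
- pin_mid (a point): Locking pin, loose, round, 164 mm long, 0.22 kg: steel shaft 16 mm across and 120 mm long whose last 16 mm is a cone to a flat 12 mm nose; then a red head 30 mm across and 44 mm long with a black band. Balances about 73 mm from the nose. This point: on its axis, 82 mm from the nose. x axis: along the pin from nose to head. Starts level in the yellow rack, axis 45 mm above the table.
- pin_nose (a point): Tip of the pin's nose, on its axis; axes as pin_mid. In the rack the pin lies on two saddles, 10 mm long and 50 mm high, centred 30 and 140 mm from the nose. Between 40 and 120 mm from the nose the shaft is free all round, with 35 mm from its axis down to the rack's floor.
- pin_shoulder (a point): Where the pin's shaft meets the underside of its red head, on the axis, 120 mm from the nose; axes as pin_mid.
- rest_foot (a point): Slanted rest, fixed: blue V groove, 80 mm long, 37 mm wide, sloping at 45 degrees. This point, 38 mm up, is where the tip of the nose lies when the pin is in the groove against its foot plate. x axis: level, towards the low end: the pin's axis rises from here along (-x+z)/sqrt 2, the groove opens towards (+x+z)/sqrt 2. Only the first 80 mm of the pin lie in it; all beyond stands free.
- swing (a joint): Angle of the shield arm, rad. 0: the arm points straight at the fork's hole; grows as the arm swings out of the fork to the fork's -x side. Range -0.25 to 1.0, with no stop at 0. Friction (about 0.4 N m) holds it where it is left. Hinge axis: upright, 170 mm from the fork's holes along the fork's +y.
- swing_knob (a point): Grip knob on the black arm: upright black cylinder, 22 mm across, 45 mm tall, 80 mm from the hinge axis. This point: on its axis, 120 mm above the table, 19 mm below its top, 25 mm above the arm's top. An amber panel hangs under the arm. At the arm's end is a brass eye plate, 10 mm thick, top 94 mm above the table, with a 17.5 mm hole, that can slide along the arm.
- fork_hole (a point): Grey fork, fixed: two level jaws, 66 x 60 mm, one above the other. This point: centre of the upper jaw's slot, at its top face, 138 mm up; clear above. The slot is 17.5 mm wide and 43 mm long, along y. +y: to the arm's hinge. Upper jaw 12 mm thick. The lower jaw, 44 to 58 mm above the table, has a round 17.5 mm hole straight below this point.
- fork_low (a point): Centre of the fork's lower hole, 51 mm above the table. A spring ball in it grips the pin, which must be pushed home (5 to 20 N). The brass eye between the jaws slides up to 13 mm either way along the arm, held by 1.5 N of friction; where it stands is not told: with the pin through the slot, feel along y for its hole with the nose, then draw it over the lower hole.
- red_bottle: Clear bottle with a red cap, standing, 60 mm across, 130 mm tall; origin at the centre of its base. To be left standing.
- amber_bottle: Amber bottle with a black cap, standing, 56 mm across, 110 mm tall; origin at the centre of its base. To be left standing.
- white_jar: White jar with a blue cap, 64 mm across, 70 mm tall; origin at the centre of its base. To be left standing.
Things that resemble listed ones, but are neither listed nor needed, are in the scene too. There is more than one size of the part that bears pin_mid; the job needs the larger. What is shaped like the part that bears rest_foot but purple is not meant.

How it is judged:
By the outcome, as a careful person would: the job done as asked, in the order asked, and still so for the second after the job is handed in, with the robot touching nothing.
It also fails if it takes over 72 s, if anything falls off the work surface, if the arm or the gripper's body presses on something with over 40 N, if the wrist force passes 120 N, or if a joint passes its speed limit or range.

## Working session

There is one attempt and no reset: what is moved stays moved. The work goes in short steps, Python scripts to look and compute and a shell command to move; the robot and the scene stay as the last step left them, time stands still between calls to the robot, and variables do not carry over. Pictures are saved under pics/ and viewed, at most 10 in all, crops included, and the job is handed in when it is done.

```bash
ls; mkdir -p pics; python3 - <<'E'
from workcell import sensors, viewer
import cv2,numpy as np
s=sensors.read_state();print(s)
for n in("scene","side"):
    im=viewer.read_camera(n);cv2.imwrite(f"pics/{n}0.png",im[:,:,::-1])
    p=viewer.camera_params(n);print(n,np.round(p["K"],1).tolist(),np.round(p["world_to_cam"],4).tolist())
E
```

```text
pics
{'time': 0.0, 'q': array([-3.68769649e-02,  2.64731873e-01,  1.60540245e+00, -1.25270681e-05,
        1.27368577e+00, -3.68996713e-02]), 'joint_vel': array([ 0.00061568, -0.00035351,  0.00047997, -0.0019406 ,  0.00085705,
        0.00064937]), 'joint_torque': array([ 6.10465631e-04, -5.15121067e+01, -3.67308676e+01, -4.07824507e-05,
        1.31324201e-02,  1.46811578e-05]), 'tool_pos': array([6.74259673e-01, 3.68451704e-05, 2.29960996e-01]), 'tcp_rot': array([-2.22026326, -2.22032185,  0.00239368]), 'wrist_force': array([ 0.90328235,  0.08151411, -0.26749745]), 'torque': array([ 0.01298949, -0.0604789 ,  0.00188848]), 'grip_force': 0.0, 'width': 1.0047269602327515}
scene [[580.5, 0.0, 319.5], [0.0, 580.5, 242.8], [0.0, 0.0, 1.0]] [[0.4777, 0.8785, 0.001, -0.2481], [0.6514, -0.3534, -0.6714, -0.2847], [-0.5895, 0.3214, -0.7411, 1.6259], [0.0, 0.0, 0.0, 1.0]]
side [[570.4, 0.0, 317.3], [0.0, 570.4, 249.9], [0.0, 0.0, 1.0]] [[-0.9826, -0.1847, 0.0194, 0.5503], [-0.1305, 0.6122, -0.7798, 0.148], [0.1322, -0.7688, -0.6257, 1.5526], [0.0, 0.0, 0.0, 1.0]]
```

View pics/scene0.png

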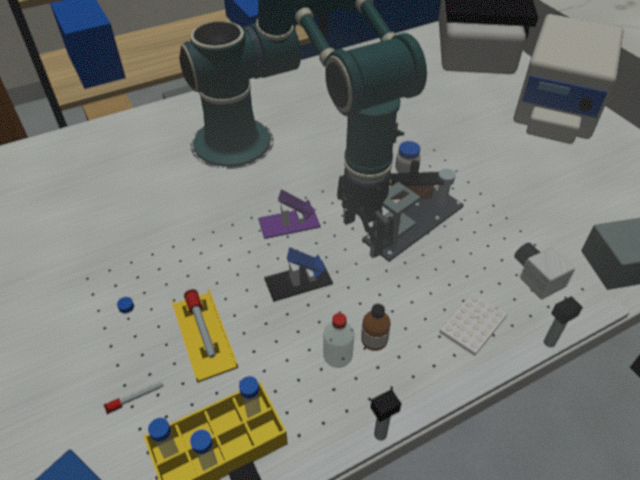

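View pics/side0.png

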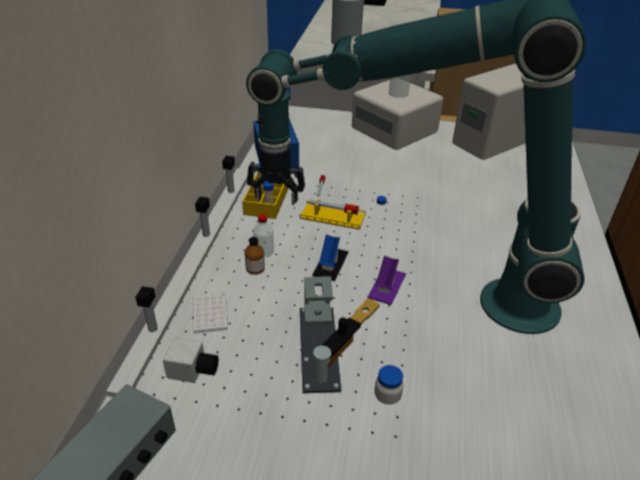

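The scene view shows two red-headed pins. One lies in the yellow rack at (200,322) and is thick; the other lies on the table at (133,397) and is thin. The rack pin is the larger and is in the rack as described, so it is the one meant. The blue rest is at (305,268) and the purple decoy at (297,208). The side view shows the fork at (318,295), the arm swung out with its brass eye at (367,310), and the knob at (345,325).

```bash
python3 - <<'E'
import cv2,numpy as np
a=cv2.imread("pics/side0.png");b=cv2.imread("pics/scene0.png")
def crop(im,x,y,w,h,s):
    c=cv2.resize(im[y:y+h,x:x+w],None,fx=s,fy=s,interpolation=cv2.INTER_CUBIC)
    for k in range(0,w,10):
        cv2.line(c,(k*s,0),(k*s,6 if (x+k)%50 else 16),(0,255,0),1)
    for k in range(0,h,10):
        cv2.line(c,(0,k*s),(6 if (y+k)%50 else 16,k*s),(0,255,0),1)
    return c
A=np.zeros((600,800,3),np.uint8)
c=crop(a,290,250,120,150,4);A[:600,:480]=c
c=crop(a,295,170,75,60,4);A[:240,490:790]=c
c=crop(b,340,170,75,85,4);A[250:590,490:790]=c
cv2.imwrite("pics/A.png",A)
cv2.imwrite("pics/B.png",crop(b,165,240,180,150,4))
E
```

```text
(no output)
```

View pics/A.png

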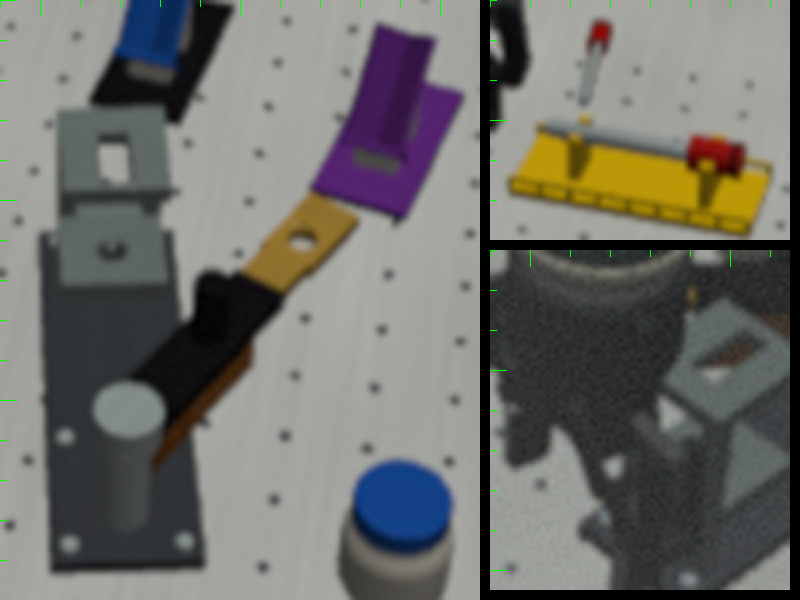

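View pics/B.png

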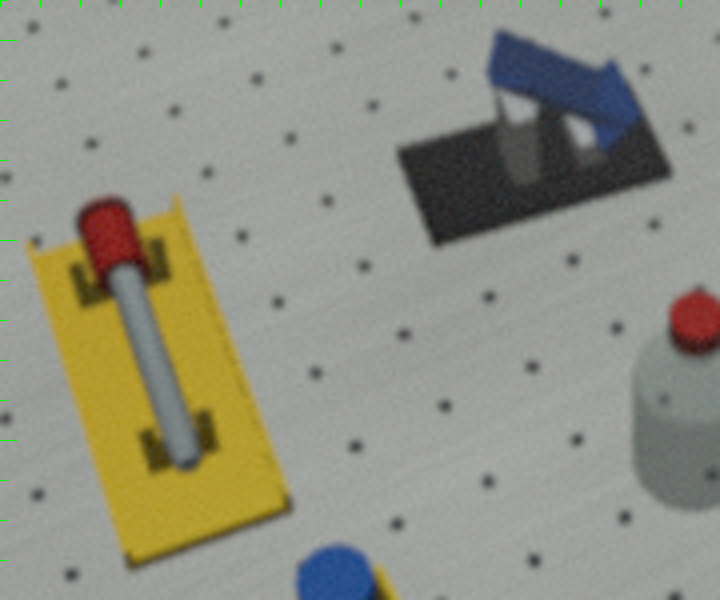

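```bash
cat > h.py <<'E'
import numpy as np, cv2
from workcell import viewer
def ray(n,uv,P=None):
    p=P or viewer.camera_params(n);T=np.array(p["world_to_cam"]);R=T[:3,:3];t=T[:3,3]
    d=R.T@np.linalg.inv(p["K"])@np.array([uv[0],uv[1],1.]);return -R.T@t,d
def at(n,uv,z,P=None):
    c,d=ray(n,uv,P);return c+d*(z-c[2])/d[2]
def proj(n,X,P=None):
    p=P or viewer.camera_params(n);T=np.array(p["world_to_cam"]);q=np.array(p["K"])@(T[:3,:3]@X+T[:3,3]);return q[:2]/q[2]
def tri(*obs):
    A=np.zeros((3,3));b=np.zeros(3);L=[]
    for n,uv in obs:
        c,d=ray(n,uv);d/=np.linalg.norm(d);M=np.eye(3)-np.outer(d,d);A+=M;b+=M@c
    return np.linalg.solve(A,b)
E
python3 - <<'E'
from h import *
np.set_printoptions(precision=4,suppress=True)
S=lambda x,y:(290+x/4,250+y/4); R=lambda x,y:(295+(x-490)/4,170+y/4); B=lambda x,y:(165+x/4,240+y/4);F=lambda x,y:(340+(x-490)/4,170+(y-250)/4)
print("cams",ray("side",(320,240))[0],ray("scene",(320,240))[0])
for q in[(57,112),(164,104),(173,190),(62,203)]:print("jaw",at("side",S(*q),.138))
for q in[(725,300),(665,380),(725,420)]:print("jawscene",at("scene",F(*q),.138))
print("slot scene",at("scene",F(730,350),.138),"side",at("side",S(114,158),.138))
print("low",at("side",S(112,249),.058))
print("knob",at("side",S(212,280),.139),"eye",at("side",S(303,240),.094))
print("hinge",[at("side",S(128,410),z) for z in(.10,.12,.14)])
for q in[(52,570),(203,565),(40,235)]:print("base",at("side",S(*q),.008))
for q in[(400,150),(435,245),(670,178)]:print("restbase",at("scene",B(*q),.004))
for q in[(497,33),(488,75),(637,115),(612,62),(600,148)]:print("rest px",B(*q),at("scene",B(*q),.04),at("scene",B(*q),.09))
print("nose",at("scene",B(187,462),.045),"shoulder",at("scene",B(126,275),.045),"headend",at("scene",B(104,215),.045))
print("side nose",at("side",R(545,126),.045),"head mid",at("side",R(716,155),.045))
print("red",at("scene",B(690,500),0),"caps",at("scene",(340,320),.13),at("scene",(378,311),.11))
E
```

```text
cams [0.3548 1.2047 1.0762] [ 1.2625 -0.4053  1.014 ]
jaw [0.5642 0.1678 0.138 ]
jaw [0.5006 0.1467 0.138 ]
jaw [0.4824 0.222  0.138 ]
jaw [0.5449 0.2465 0.138 ]
jawscene [0.49   0.2186 0.138 ]
jawscene [0.5285 0.1538 0.138 ]
jawscene [0.5697 0.1652 0.138 ]
slot scene [0.5255 0.1981 0.138 ] side [0.522  0.2017 0.138 ]
low [0.5221 0.199  0.058 ]
knob [0.4484 0.2918 0.139 ] eye [0.4035 0.2033 0.094 ]
hinge [array([0.4832, 0.3631, 0.1   ]), array([0.4805, 0.3803, 0.12  ]), array([0.4779, 0.3976, 0.14  ])]
base [0.5165 0.4097 0.008 ]
base [0.4325 0.389  0.008 ]
base [0.5794 0.1465 0.008 ]
restbase [ 0.4929 -0.1238  0.004 ]
restbase [ 0.5612 -0.1349  0.004 ]
restbase [ 0.5818 -0.0014  0.004 ]
rest px (289.25, 248.25) [ 0.4699 -0.0505  0.04  ] [ 0.5106 -0.0687  0.09  ]
rest px (287.0, 258.75) [ 0.4953 -0.0687  0.04  ] [ 0.5347 -0.086   0.09  ]
rest px (324.25, 268.75) [ 0.5596 -0.0102  0.04  ] [ 0.5957 -0.0305  0.09  ]
rest px (318.0, 255.5) [ 0.5196 -0.004   0.04  ] [ 0.5577 -0.0246  0.09  ]
rest px (315.0, 277.0) [ 0.5703 -0.0388  0.04  ] [ 0.6058 -0.0576  0.09  ]
nose [ 0.6492 -0.3056  0.045 ] shoulder [ 0.5316 -0.2926  0.045 ] headend [ 0.4899 -0.2892  0.045 ]
side nose [ 0.646  -0.3022  0.045 ] head mid [ 0.505  -0.2908  0.045 ]
red [ 0.7597 -0.0902  0.    ] caps [ 0.7451 -0.0802  0.13  ] [0.75   0.0009 0.11  ]
```

```bash
cat > snap.py <<'E'
import sys,pickle,cv2
from workcell import viewer,sensors
n,f=sys.argv[1:3];s=sensors.read_state();p=viewer.camera_params(n);im=viewer.read_camera(n)
cv2.imwrite(f"pics/{f}.png",im[:,:,::-1]);pickle.dump((s,p),open(f"pics/{f}.pkl","wb"))
E
python3 snap.py wrist w0
python3 -m inch '[36.5,-28,0,0,0,0,85, 36.5,-28,0,0,0,0,85, 36.5,-28,0,0,0,0,85, 36.5,-28,0,0,0,0,85, 36.5,-28,0,0,0,0,85, 36.5,-28,0,0,0,0,85, 36.5,-28,0,0,0,0,85, 36.5,-28,0,0,0,0,85]' 30
python3 snap.py wrist w1; python3 snap.py side s1; python3 snap.py scene c1
python3 - <<'E'
import cv2,numpy as np
a=cv2.imread("pics/w0.png");b=cv2.imread("pics/w1.png");c=cv2.imread("pics/c1.png")
A=np.zeros((600,800,3),np.uint8);A[:300,:400]=cv2.resize(a,(400,300));A[300:,:400]=cv2.resize(b,(400,300))
d=cv2.resize(c[160:270,250:470],(400,200)) if 0 else cv2.resize(c[165:285,255:415],None,fx=2.5,fy=2.5,interpolation=cv2.INTER_CUBIC)
A[:300,400:]=d
e=cv2.resize(c[170:260,350:470],None,fx=10/3,fy=10/3,interpolation=cv2.INTER_CUBIC);A[300:,400:]=e
cv2.imwrite("pics/C.png",A)
E
```

```text
time: 0.95
tool_pos: [0.4495, 0.2931, 0.2311]
tcp_rot: [-2.222, -2.221, 0.0]
wrist_force: [0.7, 0.7, -1.2]
width: 0.992
grip_force: 0.0
```

View pics/C.png

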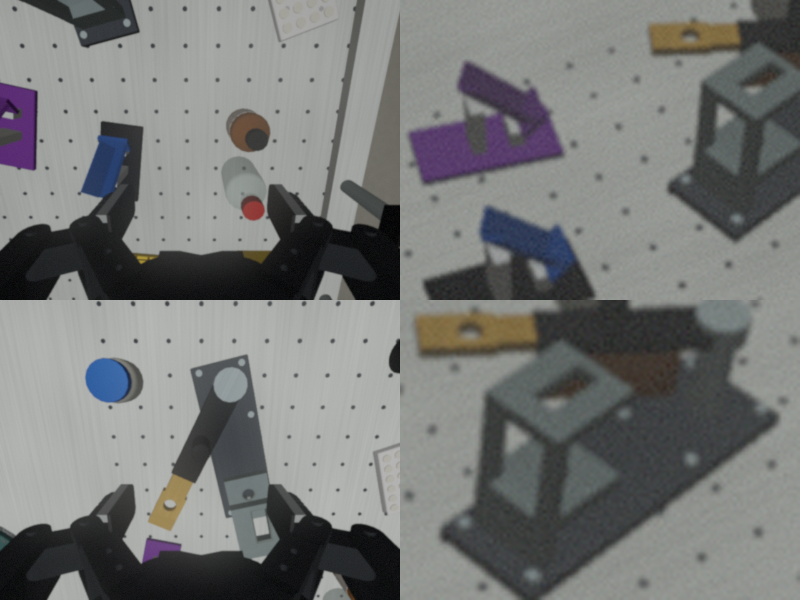

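The composite shows wrist view w1 with the hinge top at (368,136), the knob near (320,226), the eye hole at (270,326) and the fork slot near (418,363). Wrist view w0 shows the blue groove near (172,265). I'll refine both in enlarged crops.

```bash
python3 - <<'E'
import cv2,numpy as np
a=cv2.imread("pics/w0.png");b=cv2.imread("pics/w1.png")
def crop(im,x,y,w,h,s):
    c=cv2.resize(im[y:y+h,x:x+w],None,fx=s,fy=s,interpolation=cv2.INTER_CUBIC);c=cv2.convertScaleAbs(c,alpha=1.4,beta=10)
    for k in range(0,w,10): cv2.line(c,(k*s,0),(k*s,6 if (x+k)%50 else 16),(0,255,0),1)
    for k in range(0,h,10): cv2.line(c,(0,k*s),(6 if (y+k)%50 else 16,k*s),(0,255,0),1)
    return c
A=np.zeros((600,800,3),np.uint8)
A[:,:300]=crop(a,120,190,100,200,3)[:600]
A[:400,310:800]=crop(b,220,180,245,200,2)
A[400:,310:710]=crop(b,340,350,100,50,4)
cv2.imwrite("pics/D.png",A)
E
```

```text
(no output)
```

View pics/D.png

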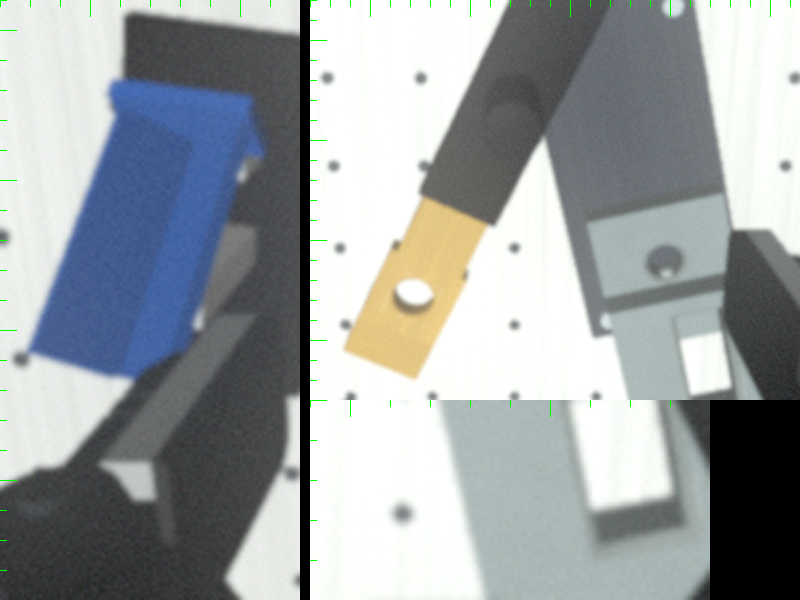

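The crop shows the eye hole centre at w1 (272,328), the lower hole at (397.5,311) and the slot centre at (418,361). In w0 the groove's upper lips are at (130.7,307) and (185,305), and the foot plate is along (157,217)–(203,222).

```bash
python3 - <<'E'
from h import *;import pickle
np.set_printoptions(precision=4,suppress=True)
s0,p0=pickle.load(open("pics/w0.pkl","rb"));s1,p1=pickle.load(open("pics/w1.pkl","rb"))
print("cam",ray(0,(320,240),p0),ray(0,(320,240),p1)[0])
W=lambda u,z:at(0,u,z,p1); V=lambda c,z:at(0,(120+c[0]/3,190+c[1]/3),z,p0)
print("eye",W((272,328.5),.094),"low",W((397.5,311),.058),"slot",W((418.2,361.1),.138),[W(u,.138) for u in((410.75,389),(433.5,381.5),(402.5,339),(426,335))])
print("hinge",[W((368,136),z)for z in(.1,.11,.12)],"knob",W((321,232),.139))
C1=lambda x,y:(350+(x-400)/3.3333,170+(y-300)/3.3333)
print("slot c1",at("scene",C1(566,384),.138),at("scene",C1(561,392),.138))
l,r=V((32,352),.0997),V((195,345),.0997);print("up lips",l,r,np.linalg.norm(l-r),(l+r)/2)
for c in[(112,105),(250,130),(262,155)]:print("low lips",V(c,.043))
for c in[(112,82),(250,97)]:print("plate top",V(c,.05))
for c in[(126,14),(300,37)]:print("base",V(c,.004))
# scene lips with c0 points
B=lambda x,y:(165+x/4,240+y/4)
for c in[(497,33),(488,75)]:print("scene up",at("scene",B(*c),.0997))
for c in[(637,115),(612,62),(600,148)]:print("scene low",at("scene",B(*c),.043))
for d in(0,):
  th=np.radians(81.2);xr=np.array([np.cos(th),np.sin(th),0]);
  m=(l+r)/2;print("foot",m+xr*.0516-[0,0,.0617])
E
```

```text
cam (array([0.6739, 0.0708, 0.3725]), array([-0.0047, -0.288 , -0.9577])) [0.4488 0.3638 0.3735]
eye [0.4058 0.1988 0.094 ] low [0.5232 0.1967 0.058 ] slot [0.5225 0.1969 0.138 ] [array([0.5186, 0.1717, 0.138 ]), array([0.5358, 0.1786, 0.138 ]), array([0.5094, 0.216 , 0.138 ]), array([0.5267, 0.2193, 0.138 ])]
hinge [array([0.4832, 0.3613, 0.1   ]), array([0.482 , 0.3614, 0.11  ]), array([0.4807, 0.3615, 0.12  ])] knob [0.4487 0.299  0.139 ]
slot c1 [0.5258 0.1974 0.138 ] [0.5307 0.1902 0.138 ]
up lips [ 0.5134 -0.0705  0.0997] [ 0.5593 -0.0682  0.0997] 0.045955931837106785 [ 0.5364 -0.0694  0.0997]
low lips [ 0.518  -0.0136  0.043 ]
low lips [ 0.5609 -0.0218  0.043 ]
low lips [ 0.564  -0.0301  0.043 ]
plate top [ 0.5223 -0.0045  0.05  ]
plate top [ 0.5643 -0.0092  0.05  ]
base [0.5085 0.0088 0.004 ]
base [0.568  0.0008 0.004 ]
scene up [ 0.5185 -0.0722  0.0997]
scene up [ 0.5423 -0.0894  0.0997]
scene low [ 0.5618 -0.0114  0.043 ]
scene low [ 0.5219 -0.0053  0.043 ]
scene low [ 0.5724 -0.0399  0.043 ]
foot [ 0.5442 -0.0184  0.038 ]
```

```bash

python3 -m inch '[-3,-1.5,32,0,0,0,85, 0,0,32,0,0,0,85, 0,0,32,0,0,0,85, 0,0,30,0,0,0,85, 0,0,0,0,0,0,15, 0,0,0,0,0,0,15, 0,0,0,0,0,0,15, 0,0,0,0,0,0,15]' 30
python3 - <<'E'
from h import *;import pickle
s0,p0=pickle.load(open("pics/w0.pkl","rb"))
V=lambda c,z:at(0,(120+c[0]/3,190+c[1]/3),z,p0)
print(V((130,375),.0866),V((190,140),.030))
E
```

```text
time: 1.9
tool_pos: [0.4512, 0.2897, 0.1075]
tcp_rot: [2.221, 2.22, 0.006]
wrist_force: [-0.7, -0.5, 1.4]
width: 0.324
grip_force: 0.0
[ 0.53356774 -0.08470792  0.0866    ] [ 0.5362405 -0.0288633  0.03     ]
```

```bash

python3 -m inch '[0,0,0,0,0,0,15, 0,0,0,0,0,0,15, 0,0,0,0,0,0,15, 0,0,0,0,0,0,15, 0,0,0,0,0,0,15, 0,0,0,0,0,0,15, 0,0,0,0,0,0,15, 0,0,0,0,0,0,15]' 30
```

```text
time: 2.7
tool_pos: [0.4504, 0.2894, 0.1075]
tcp_rot: [2.22, 2.221, 0.004]
wrist_force: [-1.2, -2.3, 5.9]
width: 0.246
grip_force: 29.6
```

```bash

python3 -m inch '[-2.4,6.3,0,0,0,0,15, -2.4,6.3,0,0,0,0,15, -1.3,6.7,0,0,0,0,15, -1.3,6.7,0,0,0,0,15, -0.1,6.8,0,0,0,0,15, -0.1,6.8,0,0,0,0,15, 1,6.6,0,0,0,0,15, 1,6.6,0,0,0,0,15]' 40
python3 -m inch '[0,0,0,0,0,0,15, 0,0,0,0,0,0,15, 0,0,0,0,0,0,45, 0,0,0,0,0,0,60, 0,0,0,0,0,0,85, 0,0,-40,0,0,0,85, 0,0,-45,0,0,0,85, 0,0,-45,0,0,0,85]'
python3 snap.py wrist w2;python3 snap.py scene c2;python3 snap.py side s2
python3 - <<'E'
import cv2,numpy as np
w=cv2.imread("pics/w2.png");b=cv2.imread("pics/c2.png");d=cv2.imread("pics/s2.png")
A=np.zeros((600,800,3),np.uint8)
A[:,:440]=cv2.resize(w[:300,210:430],None,fx=2,fy=2,interpolation=cv2.INTER_CUBIC)
A[:300,450:750]=cv2.resize(b[170:245,365:440],None,fx=4,fy=4,interpolation=cv2.INTER_CUBIC)
A[300:600,450:750]=cv2.resize(d[265:365,295:395],None,fx=3,fy=3,interpolation=cv2.INTER_CUBIC)
A=cv2.convertScaleAbs(A,alpha=1.4,beta=10)
cv2.imwrite("pics/E.png",A)
E
```

```text
time: 3.5
tool_pos: [0.5004, 0.2793, 0.1069]
tcp_rot: [2.216, 2.223, -0.014]
wrist_force: [-8.5, -19.2, 14.8]
width: 0.246
grip_force: 40.2
time: 4.3
tool_pos: [0.5018, 0.2836, 0.2362]
tcp_rot: [-2.22, -2.222, 0.001]
wrist_force: [-0.3, 0.7, -0.9]
width: 0.994
grip_force: 0.0
```

View pics/E.png

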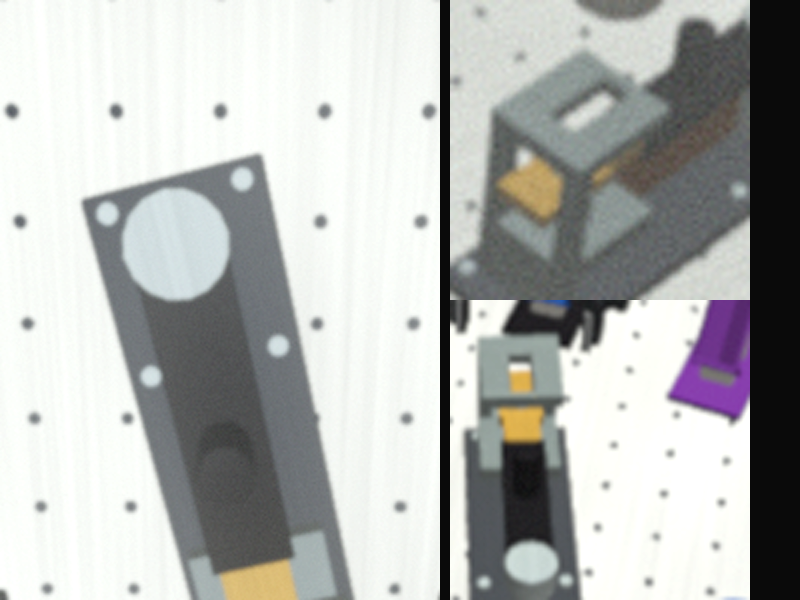

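```bash

python3 -m inch '[-48.2,4,0,0,0,0,85, -48.2,4,0,0,0,0,85, -48.2,4,0,0,0,0,85, -48.2,4,0,0,0,0,85, -48.2,4,0,0,0,0,85, -48.2,4,0,0,0,0,85, -48.2,4,0,0,0,0,85, -48.2,4,0,0,0,0,85]'
python3 -m inch '[-48.2,4,0,0,0,0,85, -48.2,4,0,0,0,0,85, -48.2,4,0,0,0,0,85, -48.2,4,0,0,0,0,85, 0,0,0,0,0,8.5,85, 0,0,0,0,0,8.5,85, 0,0,0,0,0,8.5,85, 0,0,0,0,0,8.5,85]'
python3 -m inch '[0,0,0,0,0,8.5,85, 0,0,0,0,0,8.5,85, 0,0,0,0,0,8.5,85, 0,0,0,0,0,8.5,85, 0,0,0,0,0,8.5,85, 0,0,0,0,0,8.5,85, 0,0,0,0,0,8.5,85, 0,0,0,0,0,1.75,85]'
cat > st.py <<'E'
import numpy as np
from workcell import sensors
from scipy.spatial.transform import Rotation as R
np.set_printoptions(precision=4,suppress=True)
s=sensors.read_state();M=R.from_rotvec(s["tcp_rot"]).as_matrix()
print(s["time"],s["tool_pos"],"x",M[:,0],"y",M[:,1],"z",M[:,2],"F",s["wrist_force"],"T",s["torque"],"q",s["q"],s["width"],s["grip_force"])
E
python3 st.py; python3 snap.py wrist w3
python3 - <<'E'
import cv2
cv2.imwrite("pics/F.png",cv2.convertScaleAbs(cv2.imread("pics/w3.png"),alpha=1.3,beta=10))
E
```

```text
time: 5.25
tool_pos: [0.5334, -0.1037, 0.2337]
tcp_rot: [-2.22, -2.221, 0.001]
wrist_force: [0.8, -0.3, 0.4]
width: 0.998
grip_force: 0.0
time: 6.05
tool_pos: [0.5496, -0.2946, 0.2331]
tcp_rot: [-2.776, -1.465, 0.002]
wrist_force: [-0.3, 0.4, 0.5]
width: 0.996
grip_force: 0.0
time: 6.85
tool_pos: [0.5497, -0.2943, 0.2332]
tcp_rot: [-3.137, 0.149, 0.004]
wrist_force: [-1.1, 0.9, 0.4]
width: 0.998
grip_force: 0.0
6.85 [ 0.5497 -0.2943  0.2332] x [ 0.9955 -0.0949 -0.0025] y [-0.0949 -0.9955 -0.0013] z [-0.0024  0.0016 -1.    ] F [-1.0986  0.888   0.4093] T [-0.0328 -0.0276 -0.0815] q [-0.5315  0.1683  1.7155  0.0002  1.2607  1.1342] 0.9983694184956972 0.0
```

View pics/F.png

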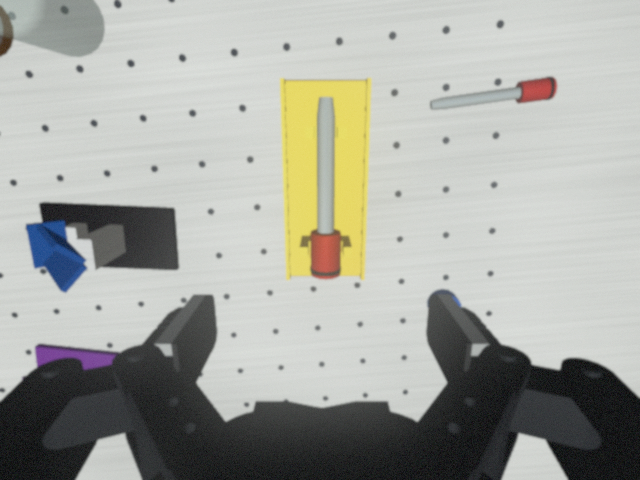

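The pin lies vertical in the wrist view, with its nose at (326,98) and its shoulder at (325,234). The rest base corners are at (42,204), (176,209) and (178,268). The small decoy pin is at (490,95).

```bash
python3 - <<'E'
from h import *;import pickle
np.set_printoptions(precision=4,suppress=True)
s,p=pickle.load(open("pics/w3.pkl","rb"))
for u in[(326,97.5),(325.5,234)]:print(at(0,u,.045,p))
for u in[(42,204),(176,209),(178,268)]:print(at(0,u,.004,p))
E
```

```text
[ 0.6472 -0.3071  0.045 ]
[ 0.5253 -0.2955  0.045 ]
[ 0.5745 -0.0008  0.004 ]
[ 0.5559 -0.1401  0.004 ]
[ 0.4901 -0.1286  0.004 ]
```

```bash

python3 -m inch '[0,2.3,41,0,0,0,85, 0,0,41,0,0,0,85, 0,0,41,0,0,0,60, 0,0,41,0,0,0,55, 0,0,30,0,0,0,50, 0,0,13,0,0,0,50, 0,0,0,0,0,0,8, 0,0,0,0,0,0,8]' 80
python3 -m inch '[0,0,0,0,0,0,8, 0,0,0,0,0,0,8, 0,0,0,0,0,0,8, 0,0,0,0,0,0,8, 0,0,0,0,0,0,8, 0,0,0,0,0,0,8, 0,0,0,0,0,0,8, 0,0,0,0,0,0,8]'; python3 st.py
```

```text
time: 7.7
tool_pos: [0.5509, -0.2977, 0.0291]
tcp_rot: [3.138, -0.143, 0.002]
wrist_force: [0.4, -0.4, 0.1]
width: 0.252
grip_force: 0.0
time: 8.5
tool_pos: [0.5514, -0.2981, 0.0301]
tcp_rot: [3.137, -0.144, 0.004]
wrist_force: [-0.2, 0.2, 6.1]
width: 0.161
grip_force: 79.0
8.5 [ 0.5514 -0.2981  0.0301] x [ 0.9958 -0.0915  0.0029] y [-0.0915 -0.9958  0.0014] z [ 0.0028 -0.0016 -1.    ] F [-0.1751  0.1807  6.1127] T [ 0.0318 -0.0899 -0.0144] q [-0.5353  0.3638  1.8766  0.      0.898   1.1271] 0.16143311246545766 78.99918944458477
```

```bash

python3 -m inch '[0,0,-20,0,0,0,8, 0,0,-35,0,0,0,8, 0,0,-45,0,0,0,8, 0,0,-45,0,0,0,8, 0,0,-45,0,0,0,8, 0,0,0,0,0,-8.5,8, 0,0,0,0,0,-8.5,8, 0,0,0,0,0,-8.5,8]'
python3 -m inch '[0,0,0,0,0,-8.5,8, 0,0,0,0,0,-8.5,8, 0,0,0,0,0,-8.5,8, 0,0,0,0,0,-8.5,8, 0,0,0,0,0,-8.5,8, 0,0,0,0,0,-8.5,8, 0,0,0,0,0,-8.5,8, 0,0,0,0,0,-2.4,8]'
python3 -m inch '[0,0,0,0,-7.5,0,8, 0,0,0,0,-7.5,0,8, 0,0,0,0,-7.5,0,8, 0,0,0,0,-7.5,0,8, 0,0,0,0,-7.5,0,8, 0,0,0,0,-7.5,0,8, 0,0,0,0,0,0,8, 0,0,0,0,0,0,8]'
cat > go.py <<'E'
import sys
from st import *
def to(X,Rt=None):
    d=M.T@(np.array(X)-s["tool_pos"])*1000
    print("shift mm",d,"turn deg",np.degrees(R.from_matrix(M.T@Rt).as_rotvec()) if Rt is not None else "")
E
python3 - <<'E'
from go import *
xr=np.array([np.cos(np.radians(82.2)),np.sin(np.radians(82.2)),0]);Z=np.array([0,0,1.])
foot=np.array([.543,-.0195,.038]);p=(-xr+Z)/2**.5;n=(xr+Z)/2**.5
Rt=np.stack([-p,np.cross(-n,-p),-n],1)
G=foot+.0964*p-.015*n
print(G);to(G+.07*n,Rt);to(G+.003*n+.004*p)
E
```

```text
time: 9.3
tool_pos: [0.5493, -0.2969, 0.2178]
tcp_rot: [-3.09, -0.562, 0.002]
wrist_force: [0.5, 0.2, -2.3]
width: 0.158
grip_force: 78.5
time: 10.1
tool_pos: [0.5491, -0.2967, 0.2168]
tcp_rot: [-2.362, -2.067, 0.002]
wrist_force: [0.3, -0.2, -3.7]
width: 0.155
grip_force: 78.5
time: 10.9
tool_pos: [0.5494, -0.2962, 0.2164]
tcp_rot: [1.895, 1.657, -0.786]
wrist_force: [-0.7, -0.2, -2.8]
width: 0.162
grip_force: 78.6
10.9 [ 0.5494 -0.2962  0.2164] x [ 0.0933  0.7027 -0.7053] y [ 0.9908 -0.1353 -0.0037] z [-0.098  -0.6985 -0.7089] F [-0.7286 -0.1567 -2.7757] T [ 0.6258 -0.0641 -0.009 ] q [-0.1337  0.1962  1.9122 -0.857   1.2031  0.3962] 0.16156188423490386 78.62050398776773
[ 0.5323 -0.0975  0.0956]
shift mm [ 223.4143  -43.5525 -121.4472] turn deg [-0.1335 -0.1428  0.1689]
shift mm [219.2471 -43.4084 -54.4576] turn deg
```

```bash

python3 -m inch '[0,0,-40.5,0,0,0,8, 0,0,-40.5,0,0,0,8, 0,0,-40.5,0,0,0,8, 44.6,-8.7,0,0,0,0,8, 44.6,-8.7,0,0,0,0,8, 44.6,-8.7,0,0,0,0,8, 44.6,-8.7,0,0,0,0,8, 43,-8.7,0,0,0,0,8]'
python3 -m inch '[0,0,10,0,0,0,8, 0,0,10,0,0,0,8, 0,0,10,0,0,0,8, 0,0,10,0,0,0,8, 0,0,10,0,0,0,8, 0,0,7,0,0,0,8, 0,0,0,0,0,0,8, 0,0,0,0,0,0,8]'
python3 - <<'E'
from go import *
xr=np.array([np.cos(np.radians(82.2)),np.sin(np.radians(82.2)),0]);Z=np.array([0,0,1.])
foot=np.array([.543,-.0195,.038]);p=(-xr+Z)/2**.5;n=(xr+Z)/2**.5
Rt=np.stack([-p,np.cross(-n,-p),-n],1)
to(foot+.0964*p-.015*n,Rt)
E
python3 snap.py wrist w4; python3 snap.py side s4;python3 snap.py scene c4
python3 - <<'E'
import cv2,numpy as np
w=cv2.imread("pics/w4.png");b=cv2.imread("pics/c4.png");d=cv2.imread("pics/s4.png")
A=np.zeros((600,800,3),np.uint8)
A[:300,:400]=cv2.resize(w,(400,300))
A[:300,400:]=cv2.resize(b[220:310,250:370],None,fx=10/3,fy=10/3,interpolation=cv2.INTER_CUBIC)
A[300:,:400]=cv2.resize(d[215:290,290:390],None,fx=4,fy=4,interpolation=cv2.INTER_CUBIC)
cv2.imwrite("pics/G.png",cv2.convertScaleAbs(A,alpha=1.4,beta=15))
E
```

```text
time: 11.7
tool_pos: [0.5409, -0.0506, 0.1475]
tcp_rot: [1.9, 1.651, -0.78]
wrist_force: [0.3, 0.9, -3.1]
width: 0.158
grip_force: 78.9
time: 12.5
tool_pos: [0.5346, -0.0914, 0.1074]
tcp_rot: [1.895, 1.651, -0.785]
wrist_force: [0.6, -0.1, -2.5]
width: 0.157
grip_force: 78.9
12.5 [ 0.5346 -0.0914  0.1074] x [ 0.0969  0.7005 -0.707 ] y [ 0.9906 -0.137   0.    ] z [-0.0969 -0.7004 -0.7072] F [ 0.5802 -0.1037 -2.5381] T [ 0.5957 -0.0853 -0.0427] q [ 0.2193  0.3374  1.9706 -0.7654  1.2739  0.7591] 0.15729375253723238 78.93152144446503
shift mm [ 3.8237 -1.3996 12.9267] turn deg [-0.0531 -0.005  -0.0559]
```

View pics/G.png

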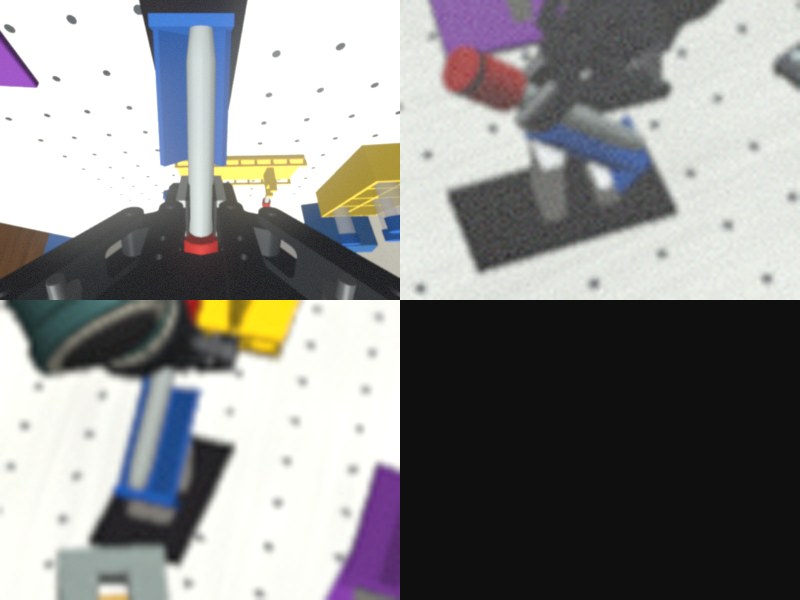

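The wrist view shows the pin over the groove. The groove centreline is at x≈192 in the half-size view and the pin at 201, so I shift tool y by about −3.7 mm and then lower.

```bash

python3 -m inch '[0,-3.7,0,0,0,0,8, 0,0,2,0,0,0,8, 0,0,2,0,0,0,8, 0,0,2,0,0,0,8, 0,0,2,0,0,0,8, 0,0,2,0,0,0,8, 0,0,0,0,0,0,8, 0,0,0,0,0,0,8]'; python3 st.py
```

```text
time: 13.45
tool_pos: [0.5299, -0.0977, 0.1002]
tcp_rot: [1.895, 1.651, -0.785]
wrist_force: [-0.2, -0.3, -3.4]
width: 0.159
grip_force: 79.0
13.45 [ 0.5299 -0.0977  0.1002] x [ 0.0966  0.7004 -0.7072] y [ 0.9906 -0.1367 -0.0001] z [-0.0968 -0.7005 -0.7071] F [-0.1653 -0.3374 -3.4431] T [ 0.6419 -0.063   0.0454] q [ 0.2105  0.3384  1.9867 -0.7739  1.2571  0.7664] 0.1593929069642472 78.95771973591764
```

Still free, so I step down in small increments, watching the force.

```bash

python3 -m inch '[0,0,1,0,0,0,8, 0,0,0,0,0,0,8, 0,0,0.5,0,0,0,8, 0,0,0,0,0,0,8, 0,0,0.5,0,0,0,8, 0,0,0.5,0,0,0,8, 0,0,0,0,0,0,8, 0,0,0,0,0,0,8]'; python3 st.py
python3 -m inch '[0,0,0.5,0,0,0,8, 0,0,0,0,0,0,8, 0,0,0.5,0,0,0,8, 0,0,0,0,0,0,8, 0,0,0.5,0,0,0,8, 0,0,0,0,0,0,8, 0,0,0,0,0,0,8, 0,0,0,0,0,0,8]'; python3 st.py
```

```text
time: 14.25
tool_pos: [0.5297, -0.0994, 0.0985]
tcp_rot: [1.895, 1.652, -0.785]
wrist_force: [0.0, -1.1, -3.0]
width: 0.156
grip_force: 79.0
14.25 [ 0.5297 -0.0994  0.0985] x [ 0.0966  0.7005 -0.7071] y [ 0.9906 -0.1366 -0.0001] z [-0.0966 -0.7005 -0.7071] F [ 0.0164 -1.0962 -3.0063] T [ 0.6214 -0.058   0.0213] q [ 0.2078  0.3398  1.9888 -0.7761  1.2531  0.7675] 0.15601345624100604 78.95774088276085
time: 15.05
tool_pos: [0.5297, -0.1002, 0.0977]
tcp_rot: [1.895, 1.651, -0.784]
wrist_force: [-2.0, 3.7, 1.0]
width: 0.153
grip_force: 79.7
15.05 [ 0.5297 -0.1002  0.0977] x [ 0.0969  0.7005 -0.707 ] y [ 0.9906 -0.1366  0.0004] z [-0.0963 -0.7004 -0.7072] F [-1.9512  3.7396  1.0036] T [ 0.6964  0.1311 -0.1235] q [ 0.2064  0.3404  1.9897 -0.7774  1.251   0.7682] 0.15338634112736535 79.6527954004705
```

```bash

python3 -m inch '[0.7,0,0,0,0,0,8, 0.7,0,0,0,0,0,8, 0.7,0,0,0,0,0,8, 0,0,0,0,0,0,8, 0,0,0,0,0,0,8, 0,0,0,0,0,0,8, 0,0,0,0,0,0,8, 0,0,0,0,0,0,8]'; python3 st.py
python3 -m inch '[0.7,0,0,0,0,0,8, 0,0,0,0,0,0,8, 0.7,0,0,0,0,0,8, 0,0,0,0,0,0,8, 0.5,0,0,0,0,0,8, 0,0,0,0,0,0,8, 0,0,0,0,0,0,8, 0,0,0,0,0,0,8]'; python3 st.py
```

```text
time: 15.85
tool_pos: [0.5295, -0.0998, 0.0969]
tcp_rot: [1.894, 1.65, -0.788]
wrist_force: [-3.1, 0.7, 5.6]
width: 0.154
grip_force: 79.8
15.85 [ 0.5295 -0.0998  0.0969] x [ 0.0967  0.6986 -0.7089] y [ 0.9905 -0.1374 -0.0003] z [-0.0977 -0.7021 -0.7053] F [-3.13    0.6777  5.5851] T [-0.2195  0.4222 -0.3028] q [ 0.208   0.3432  1.9892 -0.7783  1.2528  0.7713] 0.154430522292254 79.76227852748707
time: 16.65
tool_pos: [0.5294, -0.0998, 0.0969]
tcp_rot: [1.892, 1.647, -0.791]
wrist_force: [-4.9, -3.1, 9.6]
width: 0.155
grip_force: 79.8
16.65 [ 0.5294 -0.0998  0.0969] x [ 0.0967  0.6962 -0.7113] y [ 0.9904 -0.1381 -0.0005] z [-0.0986 -0.7045 -0.7028] F [-4.8812 -3.0624  9.6242] T [-1.0579  0.6417 -0.3269] q [ 0.2093  0.3453  1.9884 -0.7801  1.2554  0.774 ] 0.15498246324840428 79.77576342062093
```

```bash

python3 -m inch '[-1.5,0,0,0,0,0,8, 0,0,0,0,0,0,20, 0,0,0,0,0,0,35, 0,0,0,0,0,0,50, 0,0,0,0,0,0,60, 0,0,0,0,0,0,60, 0,0,-15,0,0,0,60, 0,0,-40,0,0,0,60]'; python3 st.py
```

```text
time: 17.45
tool_pos: [0.5324, -0.061, 0.133]
tcp_rot: [1.896, 1.652, -0.794]
wrist_force: [1.0, -0.4, -0.6]
width: 0.7
grip_force: 0.0
17.45 [ 0.5324 -0.061   0.133 ] x [ 0.0938  0.6992 -0.7087] y [ 0.9903 -0.1391 -0.0062] z [-0.1029 -0.7012 -0.7055] F [ 1.0287 -0.3563 -0.5953] T [ 0.3115 -0.112   0.0169] q [ 0.2695  0.3166  1.941  -0.7285  1.3426  0.749 ] 0.6997473003966286 0.0
```

```bash

python3 -m inch '[0,0,-40,0,0,0,60, 0,0,-40,0,0,0,60, 0,0,-20,0,0,0,60, -40,0,0,0,0,0,60, -45,0,0,0,0,0,60, -45,0,0,0,0,0,60, -45,0,0,0,0,0,60, -15,0,0,0,0,0,60]'
python3 -m inch '[0,0,0,0,8.5,0,60, 0,0,0,0,8.5,0,60, 0,0,0,0,8.5,0,60, 0,0,0,0,8.5,0,60, 0,0,0,0,8.5,0,60, 0,0,0,0,8.5,0,60, 0,0,0,0,8.5,0,60, 0,0,0,0,8.5,0,60]'
python3 -m inch '[0,0,0,0,8.5,0,60, 0,0,0,0,8.5,0,60, 0,0,0,0,5,0,60, 0,0,0,0,0,0,60, 0,0,0,0,0,0,60, 0,0,0,0,0,0,60, 0,0,0,0,0,0,60, 0,0,0,0,0,0,60]'
python3 - <<'E'
from go import *
xr=np.array([np.cos(np.radians(82.2)),np.sin(np.radians(82.2)),0]);Z=np.array([0,0,1.])
foot=np.array([.5402,-.022,.038]);p=(-xr+Z)/2**.5;n=(xr+Z)/2**.5
Rt=np.stack([n,np.cross(-p,n),-p],1)
to(foot+.127*p,Rt)
E
python3 snap.py side s5;python3 snap.py scene c5; python3 snap.py wrist w5
```

```text
time: 18.25
tool_pos: [0.527, -0.1246, 0.3448]
tcp_rot: [1.897, 1.646, -0.778]
wrist_force: [-0.2, 0.2, -1.0]
width: 0.708
grip_force: 0.0
time: 19.05
tool_pos: [0.5272, -0.1225, 0.3413]
tcp_rot: [-2.141, -1.869, -0.446]
wrist_force: [0.2, 0.9, -1.4]
width: 0.706
grip_force: 0.0
time: 19.85
tool_pos: [0.5268, -0.1223, 0.3407]
tcp_rot: [-1.894, -1.655, -0.785]
wrist_force: [-0.1, -0.5, -0.3]
width: 0.699
grip_force: 0.0
19.85 [ 0.5268 -0.1223  0.3407] x [0.0942 0.7019 0.706 ] y [ 0.9909 -0.1349  0.0019] z [ 0.0966  0.6993 -0.7082] F [-0.1047 -0.5167 -0.2908] T [-0.382   0.067   0.0369] q [-0.6783  0.1445  1.7316  0.6569  1.7052 -0.6034] 0.699022459275348 0.0
shift mm [-142.2403   -0.6931  158.8231] turn deg [0.0431 0.0915 0.1104]
```

```bash
python3 - <<'E'
from h import *;import pickle
np.set_printoptions(precision=4,suppress=True)
xr=np.array([np.cos(np.radians(82.2)),np.sin(np.radians(82.2)),0]);Z=np.array([0,0,1.])
foot=np.array([.5402,-.022,.038]);p=(-xr+Z)/2**.5
H=foot+.142*p;print(H)
for n,f in(("scene","c5"),("side","s5"),("wrist","w5")):
    im=cv2.imread(f"pics/{f}.png").astype(int);b,g,r=im[:,:,0],im[:,:,1],im[:,:,2]
    m=((r>80)&(r>1.8*g)&(r>1.8*b)).astype(np.uint8)
    P=pickle.load(open(f"pics/{f}.pkl","rb"))[1]
    N,_,st,ce=cv2.connectedComponentsWithStats(m)
    print(f,"pred",proj(0,H,P),[proj(0,foot+a*p,P) for a in(.12,.164)]);print([(ce[i],st[i]) for i in range(1,N) if st[i,4]>25])
E
```

```text
[ 0.5266 -0.1215  0.1384]
c5 pred [268.5217 246.8448] [array([276.2695, 249.9037]), array([260.5701, 243.7054])]
[(array([261.9747, 244.2911]), array([258, 239,   9,  12,  79], dtype=int32)), (array([274.963 , 245.6111]), array([270, 242,  11,   9,  54], dtype=int32)), (array([338.9389, 319.0458]), array([333, 313,  13,  13, 131], dtype=int32)), (array([112.8273, 404.4818]), array([104, 399,  17,  11, 110], dtype=int32))]
s5 pred [337.649  213.8609] [array([335.8409, 221.2835]), array([339.4529, 206.4551])]
[(array([401.8042,  61.4895]), array([392,  58,  21,   8, 143], dtype=int32)), (array([338.1345, 214.8235]), array([333, 207,  11,  16, 119], dtype=int32)), (array([262.2037, 216.2037]), array([258, 213,  10,   7,  54], dtype=int32))]
w5 pred [321.3755 370.1236] [array([321.3449, 355.94  ]), array([321.4101, 386.2259])]
[(array([514.5664, 302.8411]), array([500, 291,  29,  25, 535], dtype=int32)), (array([318.2004, 358.0896]), array([304, 346,  29,  27, 569], dtype=int32)), (array([318.5417, 384.5232]), array([302, 370,  34,  29, 755], dtype=int32))]
```

```bash

python3 -m inch '[-47.4,-0.6,0,0,0,0,60, -47.4,-0.6,0,0,0,0,60, -47.4,-0.6,0,0,0,0,60, 0,0,40,0,0,0,60, 0,0,40,0,0,0,60, 0,0,35,0,0,0,60, 0,0,15,0,0,0,60, 0,0,0,0,0,0,60]'
python3 -m inch '[0,0,10,0,0,0,60, 0,0,10,0,0,0,60, 0,0,8,0,0,0,60, 0,0,0,0,0,0,60, 0,0,0,0,0,0,60, 0,0,0,0,0,0,60, 0,0,0,0,0,0,60, 0,0,0,0,0,0,60]'
python3 - <<'E'
from go import *
xr=np.array([np.cos(np.radians(82.2)),np.sin(np.radians(82.2)),0]);Z=np.array([0,0,1.])
foot=np.array([.5402,-.022,.038]);p=(-xr+Z)/2**.5;n=(xr+Z)/2**.5
Rt=np.stack([n,np.cross(-p,n),-p],1)
to(foot+.127*p,Rt)
E
```

```text
time: 20.8
tool_pos: [0.5224, -0.1296, 0.1459]
tcp_rot: [-1.892, -1.65, -0.782]
wrist_force: [-1.1, 0.2, -0.5]
width: 0.702
grip_force: 0.0
time: 21.6
tool_pos: [0.5264, -0.1122, 0.1276]
tcp_rot: [-1.895, -1.652, -0.785]
wrist_force: [0.6, -0.1, -0.4]
width: 0.702
grip_force: 0.0
21.6 [ 0.5264 -0.1122  0.1276] x [0.0965 0.7007 0.7069] y [ 0.9906 -0.1368  0.0005] z [ 0.0971  0.7002 -0.7073] F [ 0.5523 -0.0623 -0.421 ] T [-0.3775  0.0143  0.0415] q [-0.6663  0.3402  1.9194  0.6687  1.3956 -0.8277] 0.7015500652286827 0.0
shift mm [1.1551 1.4758 0.839 ] turn deg [ 0.0645  0.0153 -0.0277]
```

```bash

python3 -m inch '[1,0,0,0,0,0,45, 0,0,0,0,0,0,35, 0,0,0,0,0,0,22, 0,0,0,0,0,0,22, 0,0,0,0,0,0,22, 0,0,0,0,0,0,22, 0,0,0,0,0,0,22, 0,0,0,0,0,0,22]' 60
python3 st.py
python3 -m inch '[0,0,0,0,0,0,20, 0,0,0,0,0,0,20, 0,0,0,0,0,0,20, 0,0,0,0,0,0,20, 0,0,0,0,0,0,20, 0,0,0,0,0,0,20, 0,0,0,0,0,0,20, 0,0,0,0,0,0,20]' 110
python3 st.py
```

```text
time: 22.4
tool_pos: [0.5264, -0.1113, 0.1283]
tcp_rot: [-1.895, -1.652, -0.785]
wrist_force: [-2.2, -1.6, 2.4]
width: 0.337
grip_force: 59.0
22.4 [ 0.5264 -0.1113  0.1283] x [0.0964 0.7006 0.707 ] y [ 0.9906 -0.1366  0.0004] z [ 0.0968  0.7003 -0.7072] F [-2.1954 -1.5652  2.4037] T [-0.2466  0.0899  0.0791] q [-0.6651  0.3387  1.9199  0.6691  1.396  -0.8265] 0.33747560123070625 58.95941376686096
time: 23.2
tool_pos: [0.5265, -0.1114, 0.1284]
tcp_rot: [-1.895, -1.652, -0.785]
wrist_force: [-1.4, -4.1, 5.8]
width: 0.328
grip_force: 107.8
23.2 [ 0.5265 -0.1114  0.1284] x [0.0963 0.7007 0.7069] y [ 0.9906 -0.1366  0.0005] z [ 0.097   0.7002 -0.7073] F [-1.4378 -4.1382  5.8338] T [-0.2136  0.1783  0.1661] q [-0.6652  0.3386  1.9198  0.669   1.396  -0.8265] 0.327894931805978 107.8199851512909
```

```bash

python3 -m inch '[10,0,0,0,0,0,20, 25,0,0,0,0,0,20, 35,0,-35,0,0,0,20, 35,0,-35,0,0,0,20, 35,0,-35,0,0,0,20, 35,0,-35,0,0,0,20, 0,0,0,0,-7.5,0,20, 0,0,0,0,-7.5,0,20]'
python3 -m inch '[0,0,0,0,-7.5,0,20, 0,0,0,0,-7.5,0,20, 0,0,0,0,-7.5,0,20, 0,0,0,0,-7.5,0,20, 0,0,0,0,0,-7.1,20, 0,0,0,0,0,-7.1,20, 0,0,0,0,0,-7.1,20, 0,0,0,0,0,0,20]'
python3 - <<'E'
from go import *
a=np.radians(103.5);x=np.array([np.cos(a),np.sin(a),0]);z=np.array([0,0,-1.]);Rt=np.stack([x,np.cross(z,x),z],1)
to([.523,.1978,.285],Rt)
E
python3 snap.py side s6;python3 snap.py scene c6; python3 snap.py wrist w6
```

```text
time: 24.0
tool_pos: [0.5299, -0.0879, 0.3508]
tcp_rot: [-2.075, -1.805, -0.55]
wrist_force: [-0.4, 0.8, -4.1]
width: 0.324
grip_force: 108.9
time: 24.8
tool_pos: [0.5289, -0.0856, 0.3487]
tcp_rot: [-1.942, -2.465, 0.002]
wrist_force: [0.7, -1.2, -2.6]
width: 0.325
grip_force: 109.0
24.8 [ 0.5289 -0.0856  0.3487] x [-0.234   0.9722  0.002 ] y [ 0.9722  0.234  -0.003 ] z [-0.0034  0.0012 -1.    ] F [ 0.6847 -1.2443 -2.6239] T [ 0.0258 -0.0055  0.0002] q [-0.2073 -0.0504  1.737   0.0005  1.4586 -0.4436] 0.3248843528264789 108.95866513252258
shift mm [276.7969  60.7778  64.0222] turn deg [-0.1713 -0.1134  0.0342]
```

```bash

python3 -m inch '[44.4,10.1,0,0,0,0,20, 44.4,10.1,0,0,0,0,20, 44.4,10.1,0,0,0,0,20, 44.4,10.1,0,0,0,0,20, 44.4,10.1,0,0,0,0,20, 44.6,10.3,0,0,0,0,20, 0,0,32,0,0,0,20, 0,0,32,0,0,0,20]'
python3 -m inch '[0,0,0,0,0,0,20, 0,0,0,0,0,0,20, 0,0,0,0,0,0,20, 0,0,0,0,0,0,20, 0,0,0,0,0,0,20, 0,0,0,0,0,0,20, 0,0,0,0,0,0,20, 0,0,0,0,0,0,20]'
python3 - <<'E'
from go import *
a=np.radians(103.5);x=np.array([np.cos(a),np.sin(a),0]);z=np.array([0,0,-1.]);Rt=np.stack([x,np.cross(z,x),z],1)
to([.523,.1978,.285],Rt)
E
python3 snap.py side s7;python3 snap.py scene c7; python3 snap.py wrist w7
python3 - <<'E'
import cv2,numpy as np
w=cv2.imread("pics/w7.png");b=cv2.imread("pics/c7.png");d=cv2.imread("pics/s7.png")
def crop(im,x,y,w,h,s):
    c=cv2.resize(im[y:y+h,x:x+w],None,fx=s,fy=s,interpolation=cv2.INTER_CUBIC)
    for k in range(0,w,10): cv2.line(c,(k*s,0),(k*s,6 if (x+k)%50 else 16),(0,255,0),1)
    for k in range(0,h,10): cv2.line(c,(0,k*s),(6 if (y+k)%50 else 16,k*s),(0,255,0),1)
    return c
A=np.zeros((600,800,3),np.uint8)
A[:,:400]=crop(w,220,180,200,300,2)
A[:300,400:]=crop(b,350,155,100,75,4)
A[300:,400:]=crop(d,270,240,100,75,4)
cv2.imwrite("pics/H.png",cv2.convertScaleAbs(A,alpha=1.4,beta=15))
E
```

```text
time: 25.75
tool_pos: [0.5274, 0.1889, 0.2871]
tcp_rot: [1.944, 2.466, 0.004]
wrist_force: [-0.7, 0.3, -2.4]
width: 0.324
grip_force: 109.2
time: 26.55
tool_pos: [0.5268, 0.1868, 0.287]
tcp_rot: [1.946, 2.466, 0.0]
wrist_force: [1.0, -0.5, -2.3]
width: 0.324
grip_force: 109.1
26.55 [0.5268 0.1868 0.287 ] x [-0.2325  0.9726  0.0001] y [0.9726 0.2325 0.0002] z [ 0.0002  0.0001 -1.    ] F [ 1.0047 -0.5157 -2.3216] T [ 0.0124 -0.0415 -0.0326] q [0.2961 0.0137 1.7846 0.0001 1.343  0.0615] 0.3236856288962434 109.12086725234985
shift mm [11.6054 -1.1461  1.9596] turn deg [ 0.0118 -0.0036 -0.0568]
```

View pics/H.png

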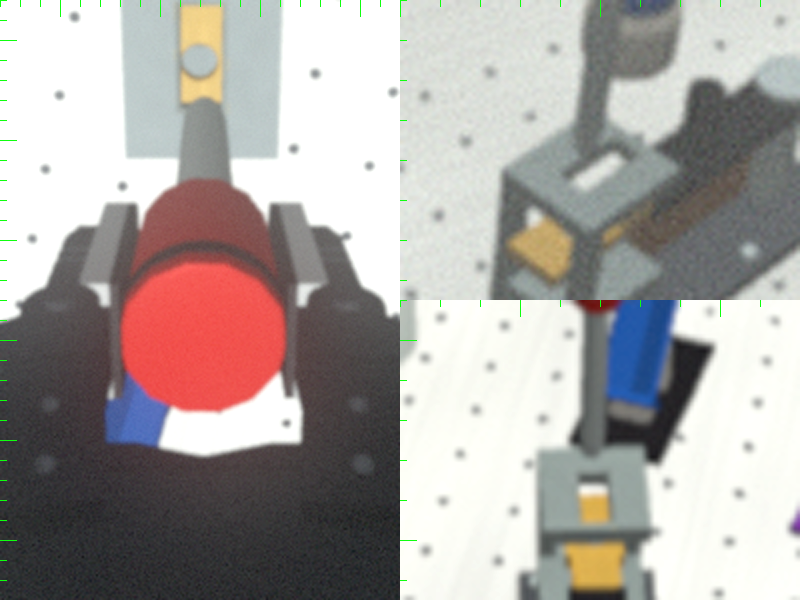

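The wrist view shows the eye hole through the slot at px (319,210), the slot centre column at 320.5, the slot's −y end at row 232 and the nose at about (323.5,230). The eye hole is visible, so I measure it directly.

```bash
python3 - <<'E'
from h import *;import pickle
from scipy.spatial.transform import Rotation as R
np.set_printoptions(precision=4,suppress=True)
s,p=pickle.load(open("pics/w7.pkl","rb"));M=R.from_rotvec(s["tcp_rot"]).as_matrix()
loc=lambda X:M.T@(X-s["tool_pos"])*1000
W=lambda c,z:at(0,(220+c[0]/2,180+c[1]/2),z,p)
print("cam",loc(ray(0,(0,0),p)[0]))
for n,c,z in[("eye",(198,60),.094),("eyeleft",(180,60),.094),("eyeR",(218,60),.094),("eyetop",(198,42),.094),("eyebot",(198,78),.094),("slotL",(180,60),.138),("slotR",(222,60),.138),("slotend",(201,104),.138),("nose",(207,102),.160),("nose near",(207,97),.160)]:
    X=W(c,z);print(n,X,"tool",loc(X))
print("fork",loc(np.array([.523,.1978,.138])))
E
```

```text
cam [  70.8992   -0.6108 -142.4095]
eye [0.5243 0.1861 0.094 ] tool [ -0.1367  -2.5224 192.7831]
eyeleft [0.516  0.1841 0.094 ] tool [ -0.1373 -11.0954 192.7836]
eyeR [0.5336 0.1883 0.094 ] tool [ -0.136    7.0034 192.7825]
eyetop [0.5223 0.1945 0.094 ] tool [  8.5426  -2.5091 192.783 ]
eyebot [0.5263 0.1775 0.094 ] tool [ -8.9399  -2.536  192.7831]
slotL [0.5151 0.1935 0.138 ] tool [  9.1875  -9.7191 148.7835]
slotR [0.532  0.1975 0.138 ] tool [  9.1888   7.659  148.7824]
slotend [0.528  0.1771 0.138 ] tool [ -9.701   -1.0375 148.783 ]
nose [0.5287 0.1844 0.16  ] tool [ -2.8044   1.3287 126.7828]
nose near [0.5282 0.1863 0.16  ] tool [ -0.7923   1.3248 126.7828]
fork [ 11.5737  -1.0614 148.7829]
```

```bash
python3 - <<'E'
from h import *;import pickle
from scipy.spatial.transform import Rotation as R
np.set_printoptions(precision=1,suppress=True)
s,p=pickle.load(open("pics/w7.pkl","rb"));M=R.from_rotvec(s["tcp_rot"]).as_matrix();T=s["tool_pos"]
a=np.linspace(0,2*np.pi,60)
def outline(f,n,x0,y0,tx,ty):  # tilt mm over 127: nose at x0+tx
    P=pickle.load(open(f"pics/{f}.pkl","rb"))[1];o=[]
    for zt,r in((127,6),(111,8),(60,8),(7,8),(-37,15)):
        k=zt/127
        X=[proj(0,T+M@(np.array([x0+tx*k+r*np.cos(t),y0+ty*k+r*np.sin(t),zt])/1000),P) for t in a];X=np.array(X)
        o.append((zt,"x",X[:,0].min(),X[:,0].max(),"y",X[:,1].min(),X[:,1].max()))
    return o
for tx in(0,-6):
  for f in("w7","s7","c7"):
    print(tx,f)
    for l in outline(f,0,.7,0,tx,0):print("  ",*[v if isinstance(v,(str,int)) else round(float(v),1) for v in l])
# dark shaft columns in side and scene, wrist rows
for f,rows in(("s7",range(246,280,4)),("c7",range(160,194,4)),("w7",range(228,270,5))):
    g=cv2.imread(f"pics/{f}.png").astype(int)
    for r in rows:
        c0={"s7":318,"c7":399,"w7":322}[f];seg=g[r,c0-22:c0+23].mean(1).astype(int);print(f,r,c0-22,seg.tolist())
E
```

```text
0 w7
   127 x 314.1 329.5 y 219.0 234.0
   111 x 310.9 332.7 y 221.5 242.5
   60 x 308.6 335.4 y 242.1 267.5
   7 x 304.8 339.9 y 276.8 309.1
   -37 x 278.3 367.4 y 309.2 387.1
0 s7
   127 x 315.4 320.4 y 277.0 280.3
   111 x 314.7 321.4 y 271.5 275.9
   60 x 315.1 321.9 y 255.1 259.5
   7 x 315.4 322.4 y 237.2 241.5
   -37 x 312.7 326.1 y 219.9 227.8
0 c7
   127 x 394.4 400.0 y 187.7 191.4
   111 x 394.2 401.7 y 181.5 186.5
   60 x 396.6 404.3 y 163.2 168.2
   7 x 399.2 407.2 y 143.0 148.0
   -37 x 397.9 413.3 y 122.9 132.3
-6 w7
   127 x 314.1 329.5 y 226.6 241.4
   111 x 311.0 332.7 y 228.4 249.2
   60 x 308.7 335.4 y 246.7 271.8
   7 x 304.8 339.9 y 277.5 309.7
   -37 x 278.1 367.6 y 304.3 382.8
-6 s7
   127 x 315.3 320.3 y 275.4 278.7
   111 x 314.6 321.2 y 270.1 274.4
   60 x 315.0 321.8 y 254.4 258.7
   7 x 315.4 322.4 y 237.2 241.4
   -37 x 312.7 326.1 y 220.3 228.3
-6 c7
   127 x 392.5 398.1 y 188.9 192.7
   111 x 392.5 400.0 y 182.6 187.7
   60 x 395.7 403.4 y 163.8 168.8
   7 x 399.1 407.1 y 143.0 148.0
   -37 x 398.5 413.9 y 122.6 131.9
s7 246 296 [116, 145, 164, 166, 165
[... 5107 characters left out ...]
, 92, 108, 122, 128, 130, 129, 130, 130, 129, 131, 131, 130]
w7 258 300 [142, 141, 139, 142, 142, 141, 140, 137, 134, 121, 104, 95, 96, 96, 94, 94, 95, 94, 93, 92, 91, 90, 90, 87, 87, 91, 88, 88, 86, 85, 84, 85, 84, 86, 102, 121, 134, 139, 139, 137, 140, 140, 140, 140, 138]
w7 263 300 [183, 184, 183, 184, 183, 181, 180, 178, 162, 130, 102, 95, 95, 96, 96, 96, 94, 94, 93, 91, 92, 91, 90, 92, 89, 87, 90, 87, 85, 85, 83, 83, 84, 88, 103, 141, 168, 178, 179, 180, 181, 180, 178, 178, 178]
w7 268 300 [184, 183, 182, 184, 181, 180, 179, 170, 147, 115, 99, 97, 95, 94, 90, 91, 88, 87, 85, 84, 86, 87, 87, 85, 86, 83, 86, 84, 84, 82, 80, 81, 81, 82, 91, 117, 152, 172, 180, 182, 180, 179, 177, 178, 179]
```

The pin leans about 2.5° in the grip, with its nose towards tool −x. I correct that, then line it up over the visible hole.

```bash

python3 -m inch '[0,0,0,0,2.5,0,20, 0.9,-1.6,0,0,0,0,20, -0.35,0,8,0,0,0,20, -0.35,0,8,0,0,0,20, -0.1,0,2,0,0,0,20, -0.1,0,2,0,0,0,20, -0.1,0,2,0,0,0,20, 0,0,0,0,0,0,20]'; python3 st.py
python3 - <<'E'
import cv2,numpy as np,pickle
from workcell import viewer
g=viewer.read_camera("wrist")[:,:,::-1];cv2.imwrite("pics/w8.png",g)
g=g.astype(int)
for r in range(200,250,4):print(r,g[r,300:345,:].mean(1).astype(int).tolist())
print("col",g[196:250,322].mean(1).astype(int).tolist())
E
```

```text
time: 27.5
tool_pos: [0.5249, 0.1873, 0.2645]
tcp_rot: [-1.924, -2.439, -0.041]
wrist_force: [-0.3, -0.5, -2.6]
width: 0.327
grip_force: 109.2
27.5 [0.5249 0.1873 0.2645] x [-0.2325  0.9716  0.0436] y [ 0.9725  0.2327 -0.0004] z [-0.0105  0.0423 -0.9991] F [-0.2507 -0.5263 -2.5719] T [-0.0785  0.0528 -0.0493] q [0.2709 0.0196 1.8202 0.0452 1.3009 0.024 ] 0.32742666954552085 109.23808693885803
200 [130, 129, 129, 130, 131, 129, 131, 127, 122, 114, 109, 112, 121, 127, 128, 130, 129, 130, 129, 130, 130, 131, 132, 132, 131, 131, 129, 130, 130, 131, 128, 131, 130, 125, 120, 120, 123, 127, 128, 131, 130, 130, 129, 130, 130]
204 [131, 131, 130, 130, 129, 129, 129, 130, 122, 114, 109, 111, 119, 126, 131, 128, 130, 129, 129, 129, 130, 130, 131, 130, 130, 129, 129, 130, 133, 131, 130, 130, 130, 123, 117, 116, 121, 127, 130, 132, 128, 129, 129, 128, 129]
208 [130, 128, 132, 129, 128, 129, 128, 127, 123, 114, 108, 113, 120, 128, 131, 132, 131, 132, 132, 132, 130, 132, 133, 134, 132, 133, 133, 133, 131, 130, 131, 130, 129, 125, 115, 118, 123, 127, 130, 130, 130, 130, 131, 130, 130]
212 [130, 129,
[... 1741 characters left out ...]
, 128, 130, 129, 129, 128, 126]
244 [129, 131, 131, 131, 130, 130, 130, 131, 127, 118, 109, 101, 97, 95, 96, 96, 96, 97, 94, 93, 92, 92, 92, 92, 88, 89, 90, 87, 86, 85, 83, 82, 83, 97, 108, 119, 124, 128, 129, 128, 132, 128, 128, 131, 127]
248 [130, 130, 131, 131, 130, 130, 128, 129, 124, 119, 108, 98, 96, 96, 96, 96, 96, 96, 95, 94, 89, 91, 90, 90, 91, 88, 90, 88, 86, 85, 81, 81, 85, 98, 112, 119, 124, 127, 128, 131, 129, 129, 129, 128, 130]
col [129, 130, 131, 130, 132, 131, 131, 131, 131, 131, 132, 134, 133, 132, 134, 132, 133, 133, 128, 124, 119, 121, 124, 125, 127, 126, 127, 128, 127, 126, 126, 118, 106, 95, 90, 92, 89, 92, 91, 93, 91, 92, 92, 92, 90, 89, 91, 90, 92, 93, 91, 91, 90, 92]
```

```bash

python3 -m inch '[-0.1,0,2.5,0,0,0,20, -0.1,0,2.5,0,0,0,20, -0.1,0,2.5,0,0,0,20, -0.1,0,2.5,0,0,0,20, 0,0,0,0,0,0,20, 0,0,0,0,0,0,20, 0,0,0,0,0,0,20, 0,0,0,0,0,0,20]'; python3 st.py
```

```text
time: 28.35
tool_pos: [0.5251, 0.1873, 0.255]
tcp_rot: [-1.925, -2.439, -0.042]
wrist_force: [0.1, 0.6, -2.3]
width: 0.323
grip_force: 109.2
28.35 [0.5251 0.1873 0.255 ] x [-0.2324  0.9717  0.0436] y [0.9726 0.2326 0.0003] z [-0.0098  0.0425 -0.999 ] F [ 0.1462  0.564  -2.268 ] T [-0.018  -0.0429  0.0516] q [0.2707 0.0248 1.8324 0.0455 1.2828 0.0231] 0.32338364089005894 109.23943519592285
```

In the slot with no contact. I continue down to just above the eye plate (nose to about 0.100), then step.

```bash

python3 -m inch '[-0.2,0,4,0,0,0,20, -0.2,0,4,0,0,0,20, -0.2,0,4,0,0,0,20, -0.2,0,4,0,0,0,20, -0.2,0,4,0,0,0,20, -0.2,0,4,0,0,0,20, 0,0,0,0,0,0,20, 0,0,0,0,0,0,20]'; python3 st.py
python3 -m inch '[0,0,2,0,0,0,20, -0.2,0,2,0,0,0,20, 0,0,2,0,0,0,20, 0,0,2,0,0,0,20, -0.2,0,2,0,0,0,20, 0,0,0,0,0,0,20, 0,0,0,0,0,0,20, 0,0,0,0,0,0,20]'; python3 st.py
```

```text
time: 29.15
tool_pos: [0.525, 0.1871, 0.2307]
tcp_rot: [-1.925, -2.439, -0.042]
wrist_force: [-0.6, 0.2, -3.1]
width: 0.327
grip_force: 109.2
29.15 [0.525  0.1871 0.2307] x [-0.2324  0.9717  0.0436] y [ 0.9726  0.2326 -0.0003] z [-0.0105  0.0423 -0.999 ] F [-0.6227  0.1656 -3.0821] T [-0.0561 -0.0061  0.0126] q [0.2705 0.04   1.8618 0.0461 1.2388 0.0207] 0.32688802737033656 109.23852324485779
time: 29.95
tool_pos: [0.5251, 0.1872, 0.2209]
tcp_rot: [-1.925, -2.439, -0.042]
wrist_force: [-0.8, -0.0, -3.1]
width: 0.328
grip_force: 109.2
29.95 [0.5251 0.1872 0.2209] x [-0.2324  0.9716  0.0436] y [0.9726 0.2326 0.0002] z [-0.01    0.0425 -0.999 ] F [-0.835  -0.0494 -3.1274] T [-0.0096  0.0305 -0.0033] q [0.2706 0.0467 1.8732 0.0464 1.2203 0.0199] 0.32832635352576545 109.23796534538269
```

```bash

python3 -m inch '[0,0,1.5,0,0,0,20, -0.1,0,1.5,0,0,0,20, 0,0,1.5,0,0,0,20, -0.1,0,1.5,0,0,0,20, 0,0,0,0,0,0,20, 0,0,0,0,0,0,20, 0,0,0,0,0,0,20, 0,0,0,0,0,0,20]'; python3 st.py
```

```text
time: 30.75
tool_pos: [0.5251, 0.1873, 0.2149]
tcp_rot: [-1.925, -2.439, -0.042]
wrist_force: [0.1, 0.0, -3.9]
width: 0.328
grip_force: 109.2
30.75 [0.5251 0.1873 0.2149] x [-0.2324  0.9717  0.0437] y [0.9726 0.2326 0.0002] z [-0.01    0.0425 -0.999 ] F [ 0.135   0.0063 -3.8761] T [-0.0578 -0.0271 -0.0096] q [0.2707 0.051  1.8801 0.0467 1.2091 0.0195] 0.3276528027738458 109.23711061477661
```

```bash

python3 -m inch '[-0.1,0,2,0,0,0,20, -0.1,0,2,0,0,0,20, -0.1,0,2,0,0,0,20, -0.1,0,2,0,0,0,20, -0.1,0,2,0,0,0,20, 0,0,0,0,0,0,20, 0,0,0,0,0,0,20, 0,0,0,0,0,0,20]'; python3 st.py
python3 -m inch '[-0.1,0,2,0,0,0,20, -0.1,0,2,0,0,0,20, -0.1,0,2,0,0,0,20, -0.1,0,2,0,0,0,20, -0.1,0,2,0,0,0,20, 0,0,0,0,0,0,20, 0,0,0,0,0,0,20, 0,0,0,0,0,0,20]'; python3 st.py
```

```text
time: 31.55
tool_pos: [0.5249, 0.1871, 0.2046]
tcp_rot: [-1.925, -2.439, -0.041]
wrist_force: [0.3, -0.6, -3.2]
width: 0.33
grip_force: 109.2
31.55 [0.5249 0.1871 0.2046] x [-0.2323  0.9717  0.0435] y [ 0.9726  0.2326 -0.0005] z [-0.0106  0.0422 -0.9991] F [ 0.3495 -0.5558 -3.2323] T [-0.1195  0.0902 -0.0215] q [0.2705 0.0586 1.8914 0.0469 1.1909 0.0184] 0.3299793117988928 109.23859477043152
time: 32.35
tool_pos: [0.5249, 0.1871, 0.1945]
tcp_rot: [-1.924, -2.439, -0.042]
wrist_force: [-1.0, -0.4, -3.1]
width: 0.323
grip_force: 109.4
32.35 [0.5249 0.1871 0.1945] x [-0.2324  0.9716  0.0436] y [ 0.9726  0.2326 -0.0004] z [-0.0105  0.0423 -0.999 ] F [-0.9826 -0.3649 -3.0716] T [-0.2195  0.1185  0.0345] q [0.2705 0.0665 1.9023 0.0473 1.172  0.0174] 0.323488261517899 109.39225673675537
```

```bash

python3 -m inch '[2,0.1,0.1,0,0,0,20, 2,0.1,0.1,0,0,0,20, 2,0.1,0.1,0,0,0,20, 2,0,0.1,0,0,0,20, 2,0,0.1,0,0,0,20, 1.7,0,0,0,0,0,20, 0,0,0,0,0,0,20, 0,0,0,0,0,0,20]'; python3 st.py
python3 - <<'E'
from go import *
to([.523,.1978,.1945])
E
```

```text
time: 33.15
tool_pos: [0.5224, 0.1988, 0.1946]
tcp_rot: [-1.924, -2.439, -0.042]
wrist_force: [-0.8, -0.7, -3.3]
width: 0.331
grip_force: 109.2
33.15 [0.5224 0.1988 0.1946] x [-0.2325  0.9716  0.0439] y [ 0.9725  0.2327 -0.0005] z [-0.0107  0.0426 -0.999 ] F [-0.8324 -0.7091 -3.2987] T [-0.3653  0.4161  0.0293] q [0.2917 0.0691 1.8995 0.0476 1.1714 0.0383] 0.33055264708802556 109.18657064437866
33.15 [0.5224 0.1988 0.1946] x [-0.2325  0.9716  0.0439] y [ 0.9725  0.2327 -0.0005] z [-0.0107  0.0426 -0.999 ] F [-0.8324 -0.7091 -3.2987] T [-0.3653  0.4161  0.0293] q [0.2917 0.0691 1.8995 0.0476 1.1714 0.0383] 0.33055264708802556 109.18657064437866
shift mm [-1.0832  0.3638  0.0405] turn deg
```

```bash

python3 -m inch '[-0.1,0,2,0,0,0,20, -0.1,0,2,0,0,0,20, -0.1,0,2,0,0,0,20, -0.1,0,2,0,0,0,20, 0,0,1,0,0,0,20, -0.1,0,1,0,0,0,20, 0,0,0,0,0,0,20, 0,0,0,0,0,0,20]'; python3 st.py
python3 -m inch '[0,0,1,0,0,0,20, -0.1,0,1,0,0,0,20, 0,0,1,0,0,0,20, -0.1,0,1,0,0,0,20, 0,0,0,0,0,0,20, 0,0,0,0,0,0,20, 0,0,0,0,0,0,20, 0,0,0,0,0,0,20]'; python3 st.py
```

```text
time: 33.95
tool_pos: [0.5228, 0.1986, 0.1846]
tcp_rot: [-1.925, -2.439, -0.042]
wrist_force: [-0.4, -0.5, -2.8]
width: 0.325
grip_force: 109.5
33.95 [0.5228 0.1986 0.1846] x [-0.2323  0.9716  0.0437] y [0.9726 0.2326 0.0002] z [-0.0099  0.0426 -0.999 ] F [-0.4451 -0.4906 -2.83  ] T [-0.2534  0.1568  0.0297] q [0.2914 0.0774 1.9098 0.0478 1.1521 0.0373] 0.32542217011272634 109.54920172691345
time: 34.75
tool_pos: [0.5227, 0.1986, 0.1807]
tcp_rot: [-1.925, -2.439, -0.042]
wrist_force: [-0.3, -0.2, -4.1]
width: 0.323
grip_force: 109.5
34.75 [0.5227 0.1986 0.1807] x [-0.2323  0.9717  0.0437] y [0.9726 0.2326 0.    ] z [-0.0101  0.0425 -0.999 ] F [-0.2923 -0.2278 -4.0748] T [-0.1368  0.0899  0.0143] q [0.2913 0.0807 1.9139 0.0479 1.145  0.0368] 0.32323648330953425 109.54938769340515
```

```bash

python3 -m inch '[0,0,1,0,0,0,20, -0.1,0,1,0,0,0,20, 0,0,1,0,0,0,20, -0.1,0,1,0,0,0,20, 0,0,1,0,0,0,20, 0,0,1,0,0,0,20, 0,0,0,0,0,0,20, 0,0,0,0,0,0,20]'; python3 st.py
python3 -m inch '[0,0,1,0,0,0,20, -0.1,0,1,0,0,0,20, 0,0,1,0,0,0,20, -0.1,0,1,0,0,0,20, 0,0,1,0,0,0,20, 0,0,1,0,0,0,20, 0,0,0,0,0,0,20, 0,0,0,0,0,0,20]'; python3 st.py
```

```text
time: 35.55
tool_pos: [0.5227, 0.1986, 0.1746]
tcp_rot: [-1.925, -2.439, -0.042]
wrist_force: [0.6, -0.5, -2.5]
width: 0.324
grip_force: 109.5
35.55 [0.5227 0.1986 0.1746] x [-0.2324  0.9716  0.0436] y [ 0.9726  0.2326 -0.    ] z [-0.0102  0.0424 -0.999 ] F [ 0.6251 -0.5215 -2.5457] T [-0.1175 -0.0123  0.0112] q [0.2914 0.086  1.9199 0.0481 1.1337 0.0364] 0.32437686708111974 109.53853011131287
time: 36.35
tool_pos: [0.5228, 0.1986, 0.1687]
tcp_rot: [-1.925, -2.44, -0.042]
wrist_force: [0.3, -1.1, -2.0]
width: 0.326
grip_force: 109.5
36.35 [0.5228 0.1986 0.1687] x [-0.2325  0.9716  0.0434] y [0.9726 0.2327 0.0003] z [-0.0098  0.0423 -0.9991] F [ 0.3183 -1.0591 -1.9948] T [-0.3796 -0.2631  0.0594] q [0.2915 0.0913 1.9258 0.0481 1.1223 0.0359] 0.32558492674140493 109.47334170341492
```

```bash

python3 -m inch '[0,0,1,0,0,0,20, -0.1,0,1,0,0,0,20, 0,0,1,0,0,0,20, -0.1,0,1,0,0,0,20, 0,0,1,0,0,0,20, 0,0,1,0,0,0,20, 0,0,0,0,0,0,20, 0,0,0,0,0,0,20]'; python3 st.py
python3 -m inch '[0,0,1,0,0,0,20, -0.1,0,1,0,0,0,20, 0,0,1,0,0,0,20, -0.1,0,1,0,0,0,20, 0,0,1,0,0,0,20, 0,0,0,0,0,0,20, 0,0,0,0,0,0,20, 0,0,0,0,0,0,20]'; python3 st.py
```

```text
time: 37.15
tool_pos: [0.5229, 0.1987, 0.1626]
tcp_rot: [-1.925, -2.44, -0.043]
wrist_force: [1.2, -2.6, 1.1]
width: 0.324
grip_force: 109.5
37.15 [0.5229 0.1987 0.1626] x [-0.2324  0.9717  0.0435] y [0.9726 0.2326 0.0005] z [-0.0096  0.0424 -0.9991] F [ 1.1744 -2.6285  1.0753] T [-0.4996 -0.2341 -0.0239] q [0.2916 0.0969 1.9315 0.0485 1.1106 0.0354] 0.3242996536555978 109.48105931282043
time: 37.95
tool_pos: [0.5227, 0.1987, 0.1575]
tcp_rot: [-1.925, -2.439, -0.042]
wrist_force: [1.7, -1.4, -0.2]
width: 0.326
grip_force: 109.7
37.95 [0.5227 0.1987 0.1575] x [-0.2324  0.9716  0.0435] y [0.9726 0.2326 0.0002] z [-0.0099  0.0424 -0.9991] F [ 1.6799 -1.4428 -0.1585] T [-0.4946 -0.4684 -0.0009] q [0.2916 0.1017 1.9364 0.0488 1.1013 0.0349] 0.3263941206306264 109.66184735298157
```

```bash

python3 -m inch '[0,0,1,0,0,0,20, -0.1,0,1,0,0,0,20, 0,0,1,0,0,0,20, -0.1,0,1,0,0,0,20, 0,0,1,0,0,0,20, 0,0,1,0,0,0,20, 0,0,0,0,0,0,20, 0,0,0,0,0,0,20]'; python3 st.py
python3 -m inch '[0,0,1,0,0,0,20, -0.1,0,1,0,0,0,20, 0,0,1,0,0,0,20, -0.1,0,1,0,0,0,20, 0,0,1,0,0,0,20, 0,0,0.5,0,0,0,20, 0,0,0,0,0,0,20, 0,0,0,0,0,0,20]'; python3 st.py
```

```text
time: 38.75
tool_pos: [0.5227, 0.1987, 0.1515]
tcp_rot: [-1.925, -2.439, -0.042]
wrist_force: [2.1, -2.1, 0.6]
width: 0.328
grip_force: 109.7
38.75 [0.5227 0.1987 0.1515] x [-0.2324  0.9716  0.0435] y [0.9726 0.2326 0.0001] z [-0.01    0.0424 -0.9991] F [ 2.1452 -2.1126  0.5671] T [-0.5134 -0.5334  0.0534] q [0.2917 0.1075 1.942  0.049  1.0901 0.0343] 0.3283536266723469 109.72760438919067
time: 39.55
tool_pos: [0.5226, 0.1988, 0.1461]
tcp_rot: [-1.925, -2.439, -0.042]
wrist_force: [2.4, -1.3, 1.0]
width: 0.329
grip_force: 109.8
39.55 [0.5226 0.1988 0.1461] x [-0.2324  0.9716  0.0435] y [0.9726 0.2326 0.0001] z [-0.01    0.0424 -0.9991] F [ 2.3539 -1.296   0.9625] T [-0.568  -0.5429 -0.0053] q [0.2918 0.1127 1.9468 0.0493 1.08   0.0339] 0.32937107130094234 109.77428913116455
```

```bash

python3 -m inch '[0,0,0.5,0,0,0,20, 0,0,0,0,0,0,20, 0,0,0.5,0,0,0,20, 0,0,0,0,0,0,20, 0,0,0.5,0,0,0,20, 0,0,0,0,0,0,20, 0,0,0,0,0,0,20, 0,0,0,0,0,0,20]'; python3 st.py
python3 -m inch '[0,0,0.5,0,0,0,20, 0,0,0,0,0,0,20, 0,0,0.5,0,0,0,20, 0,0,0,0,0,0,20, 0,0,0.5,0,0,0,20, 0,0,0,0,0,0,20, 0,0,0,0,0,0,20, 0,0,0,0,0,0,20]'; python3 st.py
```

```text
time: 40.35
tool_pos: [0.5227, 0.1988, 0.146]
tcp_rot: [-1.925, -2.439, -0.042]
wrist_force: [-1.2, -3.6, 10.0]
width: 0.328
grip_force: 110.0
40.35 [0.5227 0.1988 0.146 ] x [-0.2325  0.9716  0.0435] y [0.9726 0.2327 0.0003] z [-0.0098  0.0424 -0.9991] F [-1.2177 -3.5653 10.0462] T [-0.8359  0.1821  0.0246] q [0.2919 0.1128 1.9469 0.0493 1.0796 0.0338] 0.32753529094668654 110.02715706825256
time: 41.15
tool_pos: [0.5227, 0.1988, 0.146]
tcp_rot: [-1.925, -2.44, -0.042]
wrist_force: [-4.7, -4.9, 17.1]
width: 0.33
grip_force: 110.9
41.15 [0.5227 0.1988 0.146 ] x [-0.2326  0.9716  0.0435] y [0.9725 0.2328 0.0005] z [-0.0097  0.0424 -0.9991] F [-4.7249 -4.9145 17.074 ] T [-1.0334  0.7017 -0.0365] q [0.2919 0.1128 1.947  0.0492 1.0793 0.0338] 0.32957882744484335 110.93288540840149
```

```bash

python3 -m inch '[0,0,0.5,0,0,0,20, 0,0,0,0,0,0,20, 0,0,0.5,0,0,0,20, 0,0,0,0,0,0,20, 0,0,0.7,0,0,0,20, 0,0,0,0,0,0,20, 0,0,0,0,0,0,20, 0,0,0,0,0,0,20]'; python3 st.py
```

```text
time: 41.95
tool_pos: [0.5228, 0.1989, 0.1459]
tcp_rot: [-1.925, -2.44, -0.043]
wrist_force: [-8.1, -6.3, 25.1]
width: 0.326
grip_force: 112.1
41.95 [0.5228 0.1989 0.1459] x [-0.2327  0.9716  0.0434] y [0.9725 0.2329 0.0008] z [-0.0094  0.0424 -0.9991] F [-8.0917 -6.2677 25.0894] T [-1.2629  1.4142  0.0072] q [0.292  0.1128 1.9471 0.0491 1.079  0.0338] 0.3259666483864757 112.11388349533081
```

```bash

python3 -m inch '[0,0,-2,0,0,0,20, 0,0,-1.7,0,0,0,20, 0,0,0,0,0,0,32, 0,0,0,0,0,0,45, 0,0,0,0,0,0,55, 0,0,0,0,0,0,60, 0,0,0,0,0,0,60, 0,0,0,0,0,0,60]'; python3 st.py
python3 -m inch '[0.4,0,-10,0,0,0,60, 0.8,0,-20,0,0,0,60, 1.5,0,-35,0,0,0,60, 1.5,0,-35,0,0,0,60, 1,0,-25,0,0,0,60, 0,0,0,0,0,0,60, 0,0,0,0,0,0,60, 0,0,0,0,0,0,60]'
python3 snap.py wrist w9;python3 snap.py scene c9;python3 snap.py side s9
python3 - <<'E'
from h import *;import pickle
np.set_printoptions(precision=1,suppress=True)
X=lambda z:np.array([.5227,.198,z])
a=np.linspace(0,2*np.pi,90)
for f in("c9","s9","w9"):
    im=cv2.imread(f"pics/{f}.png").astype(int);b,g,r=im[:,:,0],im[:,:,1],im[:,:,2]
    m=((r>70)&(r>1.7*g)&(r>1.7*b)).astype(np.uint8);m=cv2.morphologyEx(m,cv2.MORPH_CLOSE,np.ones((7,7)))
    P=pickle.load(open(f"pics/{f}.pkl","rb"))[1]
    N,_,st,ce=cv2.connectedComponentsWithStats(m)
    for dz in(0,.002):
        q=np.array([proj(0,X(z+dz)+[.015*np.cos(t),.015*np.sin(t),0],P) for z in(.138,.182) for t in a])
        print(f,"pred bbox",q.min(0),q.max(0))
    print([st[i].tolist() for i in range(1,N) if st[i,4]>30 and np.hypot(*(ce[i]-q.mean(0)))<60])
E
```

```text
time: 42.75
tool_pos: [0.5225, 0.1989, 0.145]
tcp_rot: [-1.924, -2.439, -0.042]
wrist_force: [0.7, -0.2, 0.2]
width: 0.7
grip_force: 0.0
42.75 [0.5225 0.1989 0.145 ] x [-0.2323  0.9717  0.0437] y [ 0.9726  0.2326 -0.0004] z [-0.0106  0.0424 -0.999 ] F [ 0.7476 -0.1548  0.1832] T [ 0.0339  0.0475 -0.0109] q [0.292  0.1138 1.9477 0.0496 1.0784 0.0339] 0.7000128458787934 0.0
time: 43.55
tool_pos: [0.5218, 0.1983, 0.2691]
tcp_rot: [-1.924, -2.438, -0.039]
wrist_force: [-0.3, -0.2, 0.1]
width: 0.707
grip_force: 0.0
c9 pred bbox [392.4 174.6] [408.4 199. ]
c9 pred bbox [392.5 173.9] [408.5 198.3]
[[396, 177, 12, 9, 83]]
s9 pred bbox [312.3 270.7] [325.2 292.7]
s9 pred bbox [312.3 270. ] [325.2 292.1]
[[313, 271, 13, 22, 163]]
w9 pred bbox [301.1 215.1] [345.7 270. ]
w9 pred bbox [300.9 215.6] [345.9 271. ]
[[302, 219, 42, 50, 1501]]
```

```bash

python3 -m inch '[0,0,0,0,-2.5,0,30, 0,0,0,0,0,0,0, 0,0,0,0,0,0,0, 0,0,0,0,0,0,0, 0,0,0,0,0,0,0, 0,0,25,0,0,0,0, 0,0,30,0,0,0,0, 0,0,20,0,0,0,0]' 40
python3 -m inch '[0,0,3,0,0,0,0, 0,0,3,0,0,0,0, 0,0,2,0,0,0,0, 0,0,1.5,0,0,0,0, 0,0,1.5,0,0,0,0, 0,0,1,0,0,0,0, 0,0,0,0,0,0,0, 0,0,0,0,0,0,0]'; python3 st.py
```

```text
time: 44.5
tool_pos: [0.5219, 0.1981, 0.1935]
tcp_rot: [-1.946, -2.465, 0.002]
wrist_force: [-0.8, -0.2, -0.2]
width: -0.003
grip_force: 0.0
time: 45.3
tool_pos: [0.5227, 0.1986, 0.1835]
tcp_rot: [1.946, 2.466, 0.0]
wrist_force: [-0.7, 0.1, 0.5]
width: -0.005
grip_force: 0.0
45.3 [0.5227 0.1986 0.1835] x [-0.2327  0.9726  0.    ] y [0.9726 0.2327 0.0002] z [ 0.0002  0.0001 -1.    ] F [-0.697   0.1005  0.4501] T [-0.0294  0.0249  0.0473] q [ 0.3186  0.0813  1.9071 -0.      1.1529  0.0838] -0.005429143415194458 0.0
```

```bash

python3 -m inch '[0,0,0.5,0,0,0,0, 0,0,0.5,0,0,0,0, 0,0,0.5,0,0,0,0, 0,0,0.5,0,0,0,0, 0,0,0.5,0,0,0,0, 0,0,0.5,0,0,0,0, 0,0,0,0,0,0,0, 0,0,0,0,0,0,0]'; python3 st.py
```

```text
time: 46.1
tool_pos: [0.5229, 0.1986, 0.182]
tcp_rot: [1.946, 2.466, 0.001]
wrist_force: [-2.9, -1.2, 8.2]
width: 0.001
grip_force: 4.2
46.1 [0.5229 0.1986 0.182 ] x [-0.2327  0.9726 -0.    ] y [0.9726 0.2327 0.001 ] z [ 0.0009  0.0002 -1.    ] F [-2.8573 -1.2353  8.2312] T [-0.1912  0.5298  0.0226] q [ 0.3186  0.0825  1.9087 -0.0001  1.1494  0.0838] 0.0006335205947939259 4.172243930515833
```

The head's top is at 0.182, exactly the seated height, so the pin is fully home. I retreat and hand in.

```bash

python3 -m inch '[0,0,-10,0,0,0,0, 0,0,-30,0,0,0,0, 0,0,-40,0,0,0,0, 0,0,-40,0,0,0,0, 0,0,0,0,0,0,0, 0,0,0,0,0,0,0, 0,0,0,0,0,0,0, 0,0,0,0,0,0,0]'
python3 -c "
from workcell import job
print(job.finish_job())"
```

```text
time: 46.9
tool_pos: [0.5216, 0.1983, 0.2982]
tcp_rot: [-1.945, -2.465, 0.005]
wrist_force: [0.8, 0.0, 0.2]
width: -0.002
grip_force: 0.0
the job is handed in; nothing more can be done
None
```

The shield arm is in its fork and the red-headed pin is locked fully home through the eye and the lower hole: a touch check found its head top at 182 mm, the seated height. I handed the job in at about 47 s with the arm clear; the moves stayed well away from the bottles and jar, but I took no final picture of them.

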